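# Restock the adhesive cartridge warmer

### The arm

A 6-joint arm with a two-finger parallel gripper is mounted at the origin on the work surface. World frame = base frame: x ahead of the robot, y to its left, z up, the work surface at z = 0. Lengths are in m, angles in rad, forces in N, time in s.
With the tool pointing down it reaches from about 0.4 to 0.825 m from the base axis. Payload 7 kg.
Tool frame: the origin (TCP) lies midway between the tips of the shut fingers; the grasp point (between the pads) lies 19 mm behind it (env.pinch_z is the distance from the TCP to the grasp point, in m); z points along the fingers, y is the line along which they close (so a half turn about z gives the same grasp; the last joint's range is limited). The gripper opens to 85 mm and grips with 20 to 120 N. Pads are 22 mm wide; open, the fingers measure 114 mm over their backs; the gripper's body (76 mm by 85 mm) begins 54 mm behind the grasp point. The pads swing forward as they close: fully open they stand 13 mm farther back than shut.
Start: joints at [1.542, 0.359, 0.012, 0, -1.224, -0.288], TCP at [0.21, 0.641, 0.231] pointing down, gripper open.
Joint ranges: [-3.07, 3.07], [-1.43, 2.12], [-1.02, 1.25], [-3.03, 1.67], [-3.05, -0], [-3.03, 3.03]. Speed limits (rad/s): [2.39, 2.39, 3.01, 3.14, 3.14, 3.14].

### API

Orientations are given as a unit quaternion [w, x, y, z].
In Python, from rig import env gives the robot as it stands.
- The arm moves only by the tool drive_tool, never from a script. Its argument "steps" is a list of rows, each a list of 3 entries, a list of its own where there are three numbers: the shift along the tool's x, y, z in cm, then the turn about the tool's z in degrees, then the opening, from -1 (shut) to 1 (fully open). A call has 1 to 5 rows; each row shifts and turns the commanded pose from where the row before left it, along the tool's axes as they then stand; what a row does not reach is not made up. A row lasts 1/12 s, in which the tool goes at most 41.7 mm and 7.16 degrees, less where a joint would pass 70% of its speed; a pose out of reach is approached as far as the arm can. A call with a gripper value outside its range is refused whole. The fingers move at their own pace and stop on an object; "newtons" is the grip in N (left out, the last holds). Time passes only in rows, so rows that do not move let the fingers close. It gives the time, the measured TCP pose, the force, the opening and the grip force at its end, in the units of the state.
- env.sense(): the state, without advancing time (a new reading comes with each control period).
- env.capture(name): name is "side" or "top" or "wrist"; returns the picture (480x640x3 uint8, blue, green, red); there is no depth.
- env.calibration(name): a dict with "K" (3x3 intrinsics, pixels), "camera_from_world" (4x4, takes a point from world to camera coordinates); the wrist camera has in their place "hand_eye" (4x4, takes a point from camera to tool coordinates, whose origin is the TCP and whose axes are the flange's). Camera axes: x right, y up, looking along -z (the intrinsics and any distortion apply to the point x, -y, -z); pixel columns grow to the right and rows downward; lengths in m; the calibration is good to about 2 mm. The wrist camera is an equidistant fisheye: a pixel r from the principal point sees the ray r / f radians off the axis. A picture is of the moment at which its call begins: read the wrist's pose just before it. calibration takes no time and is no camera call.
- env.finish_job(): hands the job in; it is judged then, once.
The state is a dict: "t": time; "joints": joint angles; "joint_velocities": joint speeds; "tau": joint torques, N m; "tcp_pos": TCP position; "orientation": TCP orientation; "ft_force": force on the tool from outside, world axes, zero at the start; "torque": the same for the moment, N m; "grip_width": finger opening in m; "gripper_force": force on a finger pad.
Only numpy, scipy, OpenCV 4.12 (cv2) and the standard library are available. Lean on these libraries where they do the work, as an engineer would, in place of code of your own. Each camera call takes 0.05 s, during which the arm holds its last target. There are 200 camera calls.

### The job

Switch the cartridge warmer off by sliding its heat slider to the right-hand end as seen from the robot, and leave it off while you put the used-up cartridges (black open top, no nozzle) from its wells into the grey waste tray and load every full cartridge from the bench, nozzle up and fully home, into a well of its own size. Then slide the heat up to the long heavy tick. Leave the glue bottle, the shoe last and the hammer alone.

Things in the scene. Friction and masses are not known exactly. Their poses are not given: they have to be found in the camera images.
- warmer: fixed cartridge warmer, 160 (x) by 300 (y) mm. Rear half (+x): aluminium block, top 51 mm above the bench, with a row of five round wells along y, each 36 mm deep (floor 15 mm above the bench), 58 mm apart. Front half (-x, towards the robot): low grey panel, 25 mm high, with the heat slider. Origin: centre of its underside, x from panel to block, y along the row
- heat (a joint): heat slider's position in m along the warmer's +y: 0 = off (right-hand end seen from the robot), 0.12 = full heat (left-hand end); the long heavy black tick is at 0.080
- heat_top (a point): centre of the top face of the slider's black grip, which is 28 (x) by 20 (y, along the track) by 40 mm high; the aluminium track under it is 40 mm wide and 14 mm high and stands on the panel
- mark (a point): the long heavy black tick right across the slider track, 40 by 6 mm, carried on down the panel in front (the other ticks are short and thin); point at panel level under its middle: the grip's centre is to stand over it
- well0 (a point): centre of the floor of a large well, 50.5 mm across; wells run 0 to 4 from +y to -y
- well1 (a point): centre of the floor of a large well, 50.5 mm across; wells run 0 to 4 from +y to -y
- well2 (a point): centre of the floor of a large well, 50.5 mm across; wells run 0 to 4 from +y to -y
- well3 (a point): centre of the floor of a small well, 40.5 mm across; wells run 0 to 4 from +y to -y
- well4 (a point): centre of the floor of a small well, 40.5 mm across; wells run 0 to 4 from +y to -y
- large1: white plastic adhesive cartridge with a grey band, upright cylinder 48 mm across, body 88 mm tall with a bevelled foot, with a closed flat top and a grey nozzle stub (16 mm across, 18 mm high) on it; 0.2 kg, heavy at the foot. Origin: centre of its underside, z along the cylinder to the nozzle. Fits the large wells. May be absent
- large2: white plastic adhesive cartridge with a grey band, upright cylinder 48 mm across, body 88 mm tall with a bevelled foot, with a closed flat top and a grey nozzle stub (16 mm across, 18 mm high) on it; 0.2 kg, heavy at the foot. Origin: centre of its underside, z along the cylinder to the nozzle. Fits the large wells. May be absent
- large3: white plastic adhesive cartridge with a grey band, upright cylinder 48 mm across, body 88 mm tall with a bevelled foot, with a closed flat top and a grey nozzle stub (16 mm across, 18 mm high) on it; 0.2 kg, heavy at the foot. Origin: centre of its underside, z along the cylinder to the nozzle. Fits the large wells. May be absent
- small1: the same cartridge in the small size: 38 mm across, body 78 mm tall, nozzle stub 16 mm across and 18 mm high; 0.13 kg. Origin: centre of its underside, z to the nozzle. Fits the small wells. May be absent
- small2: the same cartridge in the small size: 38 mm across, body 78 mm tall, nozzle stub 16 mm across and 18 mm high; 0.13 kg. Origin: centre of its underside, z to the nozzle. Fits the small wells. May be absent
- empty1: used-up cartridge, 48 mm across, 88 mm tall, without nozzle and with a black open top, 0.06 kg; if present it stands in well0 at the start. Origin: centre of its underside, z up the cylinder
- empty2: used-up cartridge, 48 mm across, 88 mm tall, without nozzle and with a black open top, 0.06 kg; if present it stands in well2 at the start. Origin: centre of its underside, z up the cylinder
- empty3: used-up cartridge, 38 mm across, 78 mm tall, without nozzle and with a black open top, 0.06 kg; if present it stands in well3 at the start. Origin: centre of its underside, z up the cylinder
- empty1_mid (a point): point halfway up the axis of empty1
- empty2_mid (a point): point halfway up the axis of empty2
- empty3_mid (a point): point halfway up the axis of empty3
- tray: fixed open grey plastic waste tray, 200 (x) by 130 (y) mm outside, 45 mm high, walls and floor 4 mm. Origin: centre of its underside
- bottle: bystander: blue glue bottle with a pointed tip, 60 mm across, 145 mm tall. Origin: centre of its underside
- last: bystander: wooden shoe last, about 200 mm long, 110 mm high. Origin under its middle
- hammer: bystander: hammer, 260 mm long, lying. Origin under the middle of its length
There are look-alikes about, which are no part of the job. Leave any red look-alike of the large3 alone.

How it is judged:
On the way, in this order (a step that is already met when the one before it is completed fails the run):
1. the heat slider is slid to off (value of joint heat below 0.008 m), for 0.2 s.
2. with the heat still off, every used-up cartridge is in the tray and every full one is fully home in a well of its size (value of joint heat below 0.008 m and x of empty1_mid in the frame of tray between -0.096 and 0.096 m and y of empty1_mid in the frame of tray between -0.061 and 0.061 m and z of each of empty1_mid, empty2_mid, empty3_mid in the frame of tray below 0.06 m and linear speed of each of empty1, empty2, empty3 below 0.02 m/s and x of empty2_mid in the frame of tray between -0.096 and 0.096 m and y of empty2_mid in the frame of tray between -0.061 and 0.061 m and x of empty3_mid in the frame of tray between -0.096 and 0.096 m and y of empty3_mid in the frame of tray between -0.061 and 0.061 m and (distance between large1 and well0 below 0.006 m or distance between large1 and well1 below 0.006 m or distance between large1 and well2 below 0.006 m) and angle between each of large1, large2, large3, small1, small2's own z axis and vertical below 0.1 rad and (distance between large2 and well0 below 0.006 m or distance between large2 and well1 below 0.006 m or distance between large2 and well2 below 0.006 m) and (distance between large3 and well0 below 0.006 m or distance between large3 and well1 below 0.006 m or distance between large3 and well2 below 0.006 m) and (distance between small1 and well3 below 0.006 m or distance between small1 and well4 below 0.006 m) and (distance between small2 and well3 below 0.006 m or distance between small2 and well4 below 0.006 m)), for 0.3 s.
3. the heat slider is at the long tick (value of joint heat between 0.075 and 0.085 m), for 0.2 s.
At the end, for the whole second after the job is handed in: Slider within 5 mm of the long tick; each full cartridge nozzle up, at rest, underside within 6 mm of the floor centre of a well of its size, tilt below 0.1 rad; the middle of each used-up cartridge within the tray walls and under 60 mm above its underside (all of step 3 and x of empty1_mid in the frame of tray between -0.096 and 0.096 m and y of empty1_mid in the frame of tray between -0.061 and 0.061 m and z of each of empty1_mid, empty2_mid, empty3_mid in the frame of tray below 0.06 m and linear speed of each of empty1, empty2, empty3, large1, large2, large3, small1, small2 below 0.02 m/s and x of empty2_mid in the frame of tray between -0.096 and 0.096 m and y of empty2_mid in the frame of tray between -0.061 and 0.061 m and x of empty3_mid in the frame of tray between -0.096 and 0.096 m and y of empty3_mid in the frame of tray between -0.061 and 0.061 m and (distance between large1 and well0 below 0.006 m or distance between large1 and well1 below 0.006 m or distance between large1 and well2 below 0.006 m) and angle between each of large1, large2, large3, small1, small2's own z axis and vertical below 0.1 rad and (distance between large2 and well0 below 0.006 m or distance between large2 and well1 below 0.006 m or distance between large2 and well2 below 0.006 m) and (distance between large3 and well0 below 0.006 m or distance between large3 and well1 below 0.006 m or distance between large3 and well2 below 0.006 m) and (distance between small1 and well3 below 0.006 m or distance between small1 and well4 below 0.006 m) and (distance between small2 and well3 below 0.006 m or distance between small2 and well4 below 0.006 m)); the robot touches nothing.
It fails at once if the bottle is moved more than 40 mm (distance of bottle from where it was at the start of the episode above 0.04 m).
It fails at once if the last is moved more than 40 mm (distance of last from where it was at the start of the episode above 0.04 m).
It fails at once if the hammer is moved more than 40 mm (distance of hammer from where it was at the start of the episode above 0.04 m).
It fails at once if a used-up cartridge is taken from its well while the heat is on (value of joint heat above 0.02 m and z of any of empty1, empty2, empty3 in the frame of warmer above 0.05 m).
Of large1, large2, large3, small1, small2 only 3 to 5 are there at a start; the rules pass over those that are not, and their reading is None.
Of empty1, empty2, empty3 only 2 to 3 are there at a start; the rules pass over those that are not, and their reading is None.
At some moment in a run one of large1, large2, large3, small1, small2 may be knocked a few centimetres aside while the robot is not near it.
Once in a run the grip may slacken for a moment while it holds something.
It also fails if it takes over 210 s, if anything falls off the work surface, if the arm or the gripper's body presses on something with over 40 N, if the wrist force passes 120 N, or if a joint passes its speed limit or range.

## Working session

There is one attempt and no reset: what is moved stays moved. The work goes in short steps, Python scripts to look and compute and a tool call to move; the robot and the scene stay as the last step left them, time stands still between calls to the robot, and variables do not carry over. Pictures are saved under pics/ and viewed, at most 14 in all, crops included, and the job is handed in when it is done.

Besides the shell and the picture viewer there is one more tool, called after ">>>" as name([rows], argument=value, ...), one row to a line, values as JSON. drive_tool: Moves the arm, as the interface text tells. Its arguments: {"type":"object","properties":{"steps":{"type":"array","items":{"type":"array"}},"newtons":{"type":"number"}},"required":["steps"]}

```bash
ls; mkdir -p pics; python3 - <<'E'
from rig import env
import cv2, numpy as np
print(env.sense())
for n in ("side","top"):
    im=env.capture(n); cv2.imwrite(f"pics/{n}0.png",im)
    print(n,env.calibration(n))
print(env.calibration("wrist"),env.pinch_z)
E
```

```text
pics
{'t': 0.0, 'joints': array([ 1.54209834e+00,  3.59378335e-01,  1.10809352e-02, -3.65030391e-04,
       -1.22409267e+00, -2.88088891e-01]), 'joint_velocities': array([ 0.00031091, -0.00070046, -0.0011249 , -0.00065751, -0.00078969,
        0.00157366]), 'tau': array([-4.18289410e-04, -5.83329320e+01,  2.93428320e+01,  6.93691403e+00,
       -5.82641063e-03, -1.14184007e-05]), 'tcp_pos': array([0.21015   , 0.64095637, 0.23037613]), 'orientation': array([ 8.12373232e-04,  9.87471830e-01, -1.57793287e-01, -6.71032807e-05]), 'ft_force': array([ 0.34808726, -0.23334738,  0.34315677]), 'torque': array([-0.03470159, -0.0212641 , -0.00820914]), 'gripper_force': 0.0, 'grip_width': 0.08544008898627432}
side {'K': array([[519.41814019,   0.        , 323.43761828],
       [  0.        , 519.41814019, 246.72768012],
       [  0.        ,   0.        ,   1.        ]]), 'camera_from_world': array([[ 0.78373365, -0.62106946, -0.00585601, -0.46632297],
       [ 0.35135493,  0.43556398,  0.82875433, -0.29828005],
       [-0.51216333, -0.65158019,  0.55958196, -0.8398594 ],
       [ 0.        ,  0.
[... 292 characters left out ...]
 [ 0.97734837,  0.03092966,  0.20936456, -0.620048  ],
       [-0.20936447, -0.00327779,  0.97783218, -0.93679931],
       [ 0.        ,  0.        ,  0.        ,  1.        ]])}
{'K': array([[371.64829954,   0.        , 311.05861319],
       [  0.        , 371.64829954, 239.39774747],
       [  0.        ,   0.        ,   1.        ]]), 'hand_eye': array([[ 1.51788673e-04,  9.48818510e-01,  3.15821803e-01,
         8.12171638e-02],
       [ 9.99999974e-01, -1.98477507e-04,  1.15667960e-04,
        -6.00134258e-04],
       [ 1.72431426e-04,  3.15821777e-01, -9.48818515e-01,
        -1.42699097e-01],
       [ 0.00000000e+00,  0.00000000e+00,  0.00000000e+00,
         1.00000000e+00]])} 0.0187
```

View pics/top0.png

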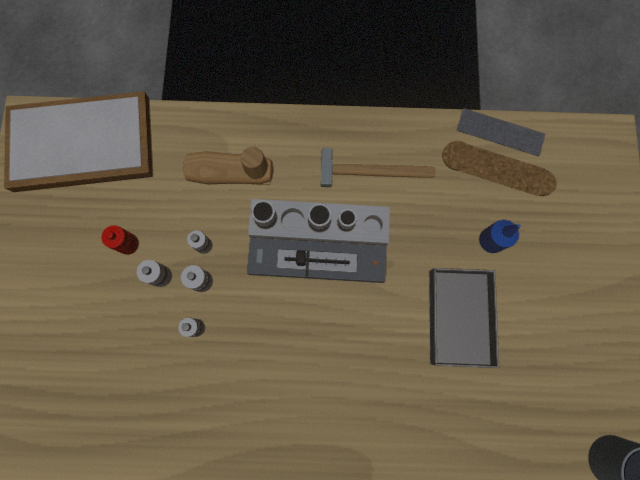

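View pics/side0.png

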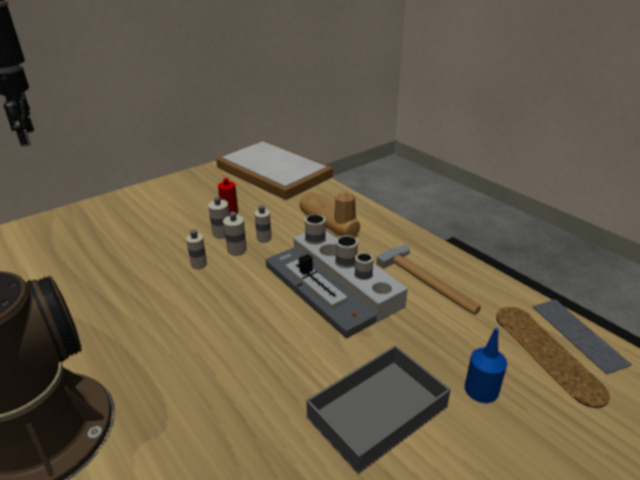

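Top view: full cartridges are large at (151,272) and (194,278), small at (198,240) and (189,327). The red look-alike is at (116,238). Empties are at (264,212), (319,215) and (347,217). Wells 1 and 4 are free, the slider is at (302,258) and the tray at (463,318). Next I'll check the choice in a close crop.

```bash
cat > h.py <<'E'
from rig import env
import cv2, numpy as np
from scipy.spatial.transform import Rotation as Rn
def rays(name,uv,s=None):
    c=env.calibration(name); K=c["K"]; uv=np.atleast_2d(np.float64(uv))
    n=(uv-[K[0,2],K[1,2]])/[K[0,0],K[1,1]]
    if name=="wrist":
        r=np.linalg.norm(n,axis=1,keepdims=True); r[r<1e-9]=1e-9
        d=np.c_[n/r*np.sin(r),np.cos(r)]*[1,-1,-1]
        H=c["hand_eye"]; w,x,y,z=s["orientation"]; R=Rn.from_quat([x,y,z,w]).as_matrix()
        return R@H[:3,3]+s["tcp_pos"], d@(R@H[:3,:3]).T
    d=np.c_[n,np.ones(len(n))]*[1,-1,-1]
    M=c["camera_from_world"]
    return -M[:3,:3].T@M[:3,3], d@M[:3,:3]
def plane(name,uv,z,s=None):
    o,d=rays(name,uv,s); return o+d*((z-o[2])/d[:,2])[:,None]
def proj(name,P):
    c=env.calibration(name); M=c["camera_from_world"]; K=c["K"]
    q=np.atleast_2d(P)@M[:3,:3].T+M[:3,3]; return np.c_[K[0,2]+K[0,0]*q[:,0]/-q[:,2],K[1,2]+K[1,1]*q[:,1]/q[:,2]]
def projw(P,s):
    c=env.calibration("wrist"); K=c["K"]; H=c["hand_eye"]; w,x,y,z=s["orientation"]; R=Rn.from_quat([x,y,z,w]).as_matrix()
    q=((np.atleast_2d(P)-s["tcp_pos"])@R-H[:3,3])@H[:3,:3]
    th=np.arctan2(np.hypot(q[:,0],q[:,1]),-q[:,2]); r=np.hypot(q[:,0],q[:,1])
    return np.c_[K[0,2]+K[0,0]*th*q[:,0]/r,K[1,2]-K[1,1]*th*q[:,1]/r]
def goto(x,y,z,s=None):
    "shift in cm in tool axes to TCP target"
    s=s or env.sense(); w,a,b,c=s["orientation"]; R=Rn.from_quat([a,b,c,w]).as_matrix()
    yaw=np.degrees(np.arctan2(R[1,1],R[0,1]))
    return np.round((np.array([x,y,z])-s["tcp_pos"])@R*100,2), "yaw of tool y",round(yaw,1), "t",round(s["t"],2)
E
python3 - <<'E'
import cv2
im=cv2.imread("pics/top0.png")[190:345,90:400]
im=cv2.convertScaleAbs(im,alpha=1.3)
cv2.imwrite("pics/crop0.png",cv2.resize(im,(800,400),interpolation=cv2.INTER_CUBIC))
E
```

```text
(no output)
```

View pics/crop0.png

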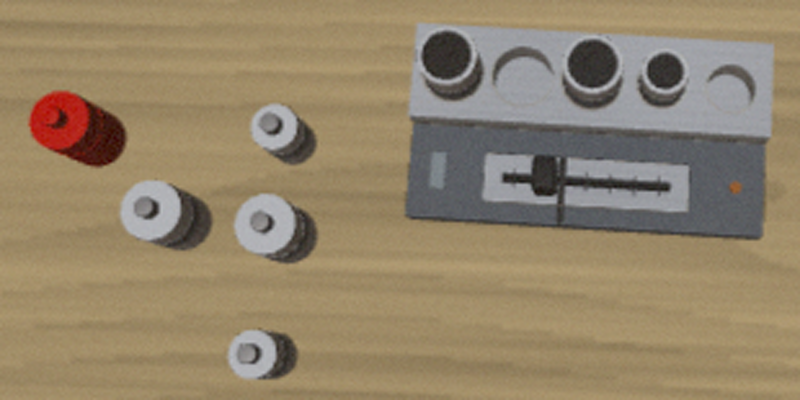

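The crop confirms the choice: two white large cartridges at crop (157,212) and (268,226), and two small ones at (275,128) and (254,354). The red one at (65,122) stays. The empties have dark mouths at (448,55), (593,63) and (664,70), and the grip sits just left of the long tick. Now I'll measure.

```bash
python3 - <<'E'
from h import *
im=cv2.imread("pics/top0.png"); hsv=cv2.cvtColor(im,cv2.COLOR_BGR2HSV)
q=lambda c:np.array(c)/ (800/310)+[90,190]
cor=q([[417,24],[773,44],[768,137],[410,117]])
C=plane("top",cor,.051); print("block",C.round(4).tolist(),[round(np.linalg.norm(C[i]-C[i-1]),4) for i in range(4)])
e=[plane("top",q([p]),z)[0].round(4) for p,z in [((448,54),.103),((593,62),.103),((664,69),.093)]]; print("empt",e)
m=((hsv[...,2]>130)&(hsv[...,1]<45)).astype(np.uint8)
# body disc: bright low-sat, filled hull
for n,(u,v),h in [("L a",(151,272),.088),("L b",(194,278),.088),("s a",(198,240),.078),("s b",(189,327),.078)]:
    sub=np.zeros_like(m); sub[v-16:v+17,u-16:u+17]=m[v-16:v+17,u-16:u+17]
    cs=max(cv2.findContours(sub,0,2)[0],key=cv2.contourArea); (c,ax,_)=cv2.fitEllipse(cv2.convexHull(cs))
    p=plane("top",c,h)[0]; print(n,np.round(c,1),np.round(ax,1),p.round(4))
    print("   side px",proj("side",[p+[0,0,.018],[*p[:2],0]]).round(0).tolist())
print("nozzle",[plane("top",q([p]),z)[0].round(4) for p,z in [((146,207),.106),((260,222),.106),((269,123),.096),((247,352),.096)]])
print("grip",plane("top",q([(547,165)]),.079)[0],"tick",plane("top",q([(561,210)]),.025)[0],plane("top",q([(561,168)]),.039)[0])
tr=plane("top",[[431,269],[494,269],[497,366],[431,365]],.045);print("tray",tr.round(3).tolist())
print("side chk", proj("side",[[*e[0][:2],.103]]))
print("bottle",plane("top",[490,245],0.0), "red",plane("top",q([(65,122)]),.088),"last",plane("top",[252,160],.11),"last low",plane("top",[[184,170],[270,178]],.05))
E
```

```text
block [[0.6953, 0.1416, 0.051], [0.6875, -0.1576, 0.051], [0.6079, -0.1534, 0.051], [0.6154, 0.1427, 0.051]] [np.float64(0.08), np.float64(0.2993), np.float64(0.0797), np.float64(0.2962)]
empt [array([0.6566, 0.108 , 0.103 ]), array([ 0.6537, -0.0071,  0.103 ]), array([ 0.6523, -0.064 ,  0.093 ])]
L a [147.6 270.6] [21.8 23.3] [0.5286 0.3372 0.088 ]
   side px [[216.0, 197.0], [221.0, 233.0]]
L b [191.8 276.4] [21.7 22.7] [0.5197 0.247  0.088 ]
   side px [[232.0, 212.0], [236.0, 250.0]]
s a [195.4 238.7] [16.3 17.2] [0.5991 0.2489 0.078 ]
   side px [[261.0, 205.0], [263.0, 239.0]]
s b [186.9 326.9] [17.2 18.2] [0.4197 0.2507 0.078 ]
   side px [[192.0, 230.0], [198.0, 264.0]]
nozzle [array([0.527, 0.333, 0.106]), array([0.5182, 0.2445, 0.106 ]), array([0.5978, 0.2468, 0.096 ]), array([0.4204, 0.2485, 0.096 ])]
grip [0.57400218 0.02702744 0.079     ] tick [0.545428   0.01566723 0.025     ] [0.57861029 0.01661468 0.039     ]
tray [[0.556, -0.246, 0.045], [0.56, -0.38, 0.045], [0.362, -0.376, 0.045], [0.36, -0.242, 0.045]]
side chk [[314.96088455 218.40704453]]
bottle [[ 0.62086199 -0.39017895  0.        ]] red [[0.59503141 0.41089341 0.088     ]] last [[0.76318    0.13714341 0.11      ]] last low [[0.75774238 0.29427617 0.05      ]
 [0.74536295 0.10430011 0.05      ]]
```

>>> drive_tool([
  [[0,0,0],7,0.5],
  [[0,0,0],7,0.5],
  [[0,0,0],7,0.5],
  [[0,0,0],7,0.5],
  [[0,0,0],7,0.5],
], newtons=50)

```text
t: 0.52
tcp_pos: [0.2102, 0.6411, 0.2307]
orientation: [0.0, 0.893, -0.45, 0.0]
ft_force: [0.5, 0.0, 0.4]
grip_width: 0.0644
gripper_force: 0.0
```

>>> drive_tool([
  [[0,0,0],7,0.5],
  [[0,0,0],7,0.5],
  [[0,0,0],7,0.5],
  [[0,0,0],7,0.5],
  [[0,0,0],7,0.5],
])

```text
t: 0.93
tcp_pos: [0.2102, 0.6411, 0.2307]
orientation: [0.0, 0.716, -0.698, 0.0]
ft_force: [0.5, -1.1, -0.0]
grip_width: 0.064
gripper_force: 0.0
```

```bash
python3 - <<'E'
from h import *
print(goto(.574,.027,.2)); s=env.sense(); print(s["joints"].round(2),s["grip_width"])
E
```

```text
(array([ 62.34, -34.76,   3.13]), 'yaw of tool y', np.float64(-178.5), 't', 0.93)
[ 1.54  0.36  0.01 -0.   -1.22 -1.52] 0.06396039049751281
```

>>> drive_tool([
  [[0,0,0],3,0.5],
  [[3.3,-2.1,0],0,0.5],
  [[3.3,-2.1,0],0,0.5],
  [[3.3,-2.1,0],0,0.5],
  [[3.3,-2.1,0],0,0.5],
])

```text
t: 1.35
tcp_pos: [0.292, 0.506, 0.2306]
orientation: [-0.0, -0.7, 0.714, -0.0]
ft_force: [1.2, 0.4, 0.2]
grip_width: 0.0641
gripper_force: 0.0
```

>>> drive_tool([
  [[3.3,-2.1,0],0,0.5],
  [[3.3,-2.1,0],0,0.5],
  [[3.3,-2.1,0],0,0.5],
  [[3.3,-2.1,0],0,0.5],
  [[3.3,-2.1,0],0,0.5],
])

```text
t: 1.77
tcp_pos: [0.3937, 0.3387, 0.2312]
orientation: [-0.0, -0.7, 0.714, 0.0]
ft_force: [0.9, 0.5, -0.6]
grip_width: 0.064
gripper_force: 0.0
```

>>> drive_tool([
  [[3.3,-2.1,0],0,0.5],
  [[3.3,-2.1,0],0,0.5],
  [[3.3,-2.1,0],0,0.5],
  [[3.3,-2.1,0],0,0.5],
  [[3.3,-2.1,0],0,0.5],
])

```text
t: 2.18
tcp_pos: [0.4954, 0.1717, 0.2313]
orientation: [0.0, -0.7, 0.714, 0.0]
ft_force: [0.7, 0.6, 0.5]
grip_width: 0.0639
gripper_force: 0.0
```

>>> drive_tool([
  [[3.3,-2.1,0],0,0.5],
  [[3.3,-2.1,0],0,0.5],
  [[0,0,0],0,0.5],
  [[0,0,0],0,0.5],
])

```text
t: 2.52
tcp_pos: [0.536, 0.1046, 0.2306]
orientation: [-0.001, -0.698, 0.716, 0.0]
ft_force: [-0.4, 0.8, -0.0]
grip_width: 0.0637
gripper_force: 0.0
```

```bash
python3 - <<'E'
from h import *
print(goto(.574,.027,.2)); s=env.sense(); print(s["joints"].round(2))
im=env.capture("wrist"); cv2.imwrite("pics/w1.png",im); np.save("w1.npy",s)
print(projw([[.574,.027,.079],[.6566,.108,.103],[.6537,-.0071,.103],[.6523,-.064,.093]],s).round(0).tolist())
E
```

```text
(array([ 7.67, -3.99,  3.06]), 'yaw of tool y', np.float64(178.6), 't', 2.52)
[ 0.55  0.15 -0.27 -0.   -1.15 -0.58]
[[260.0, 126.0], [162.0, 236.0], [152.0, 91.0], [157.0, 23.0]]
```

View pics/w1.png

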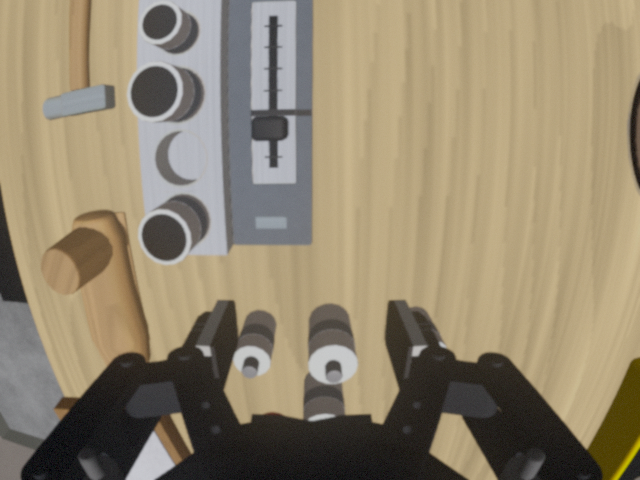

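The wrist view agrees with the predictions: grip at (268,128), empties at (165,235), (160,92) and (163,25). Next: onto the slider grip.

>>> drive_tool([
  [[3.4,-2,0],0,0.1],
  [[3.4,-2,0],0,0.1],
  [[0.9,0,0],0,0.1],
  [[0,0,3.5],0,0.1],
  [[0,0,3.5],0,0.1],
])

```text
t: 2.98
tcp_pos: [0.5753, 0.0299, 0.1624]
orientation: [0.002, -0.7, 0.714, -0.001]
ft_force: [0.2, 0.1, -1.7]
grip_width: 0.047
gripper_force: 0.0
```

>>> drive_tool([
  [[0,0,0],0,0.1],
  [[0,0,3.5],0,0.1],
  [[0,0,3],0,0.1],
  [[0,0,0],0,0.1],
  [[0,0,0],0,0.1],
])

```text
t: 3.4
tcp_pos: [0.5737, 0.0296, 0.0968]
orientation: [-0.001, -0.701, 0.714, 0.0]
ft_force: [0.4, 0.7, 0.8]
grip_width: 0.047
gripper_force: 0.0
```

```bash
python3 - <<'E'
from h import *
print(goto(.574,.027,.053)); s=env.sense(); print(s["tcp_pos"],s["grip_width"])
E
```

```text
(array([ 0.26, -0.05,  4.38]), 'yaw of tool y', np.float64(179.0), 't', 3.4)
[0.57365066 0.02963141 0.09676673] 0.04699179109842759
```

>>> drive_tool([
  [[0.2,0,2.2],0,0.1],
  [[0,0,2.2],0,0.1],
  [[0,0,0],0,-0.7],
  [[0,0,0],0,-0.7],
  [[0,0,0],0,-0.7],
], newtons=30)

```text
t: 3.82
tcp_pos: [0.5684, 0.0261, 0.0533]
orientation: [-0.004, -0.7, 0.715, 0.003]
ft_force: [-18.6, 0.2, 4.7]
grip_width: 0.0276
gripper_force: 31.4
```

>>> drive_tool([
  [[0,0,0],0,-0.7],
  [[1,0,0],0,-0.7],
  [[2,0,0],0,-0.7],
  [[2,0,0],0,-0.7],
  [[0,0,0],0,-0.7],
])

```text
t: 4.23
tcp_pos: [0.567, -0.0258, 0.0533]
orientation: [-0.004, -0.699, 0.715, 0.003]
ft_force: [-18.0, -0.6, 5.3]
grip_width: 0.0272
gripper_force: 31.4
```

>>> drive_tool([
  [[2,0,0],0,-0.7],
  [[1.5,0,0],0,-0.7],
  [[0.7,0,0],0,-0.7],
  [[0,0,0],0,-0.7],
  [[0,0,0],0,-0.7],
])

```text
t: 4.65
tcp_pos: [0.5658, -0.066, 0.0532]
orientation: [-0.004, -0.699, 0.715, 0.004]
ft_force: [-17.7, 0.6, 5.3]
grip_width: 0.0275
gripper_force: 31.5
```

```bash
python3 - <<'E'
from h import *
s=env.sense(); print(s)
E
```

```text
{'t': 4.65, 'joints': array([ 0.22620931,  0.37116343, -0.42911212, -0.00218974, -0.78169346,
       -0.24677309]), 'joint_velocities': array([ 3.76640278e-03,  8.13888108e-05, -2.23998043e-03,  7.39709228e-03,
        2.11297610e-04, -4.73546465e-03]), 'tau': array([  1.09684031, -51.25985384,  32.57207036,   7.72365063,
         6.46292031,   0.18202694]), 'tcp_pos': array([ 0.56584744, -0.06599385,  0.05321059]), 'orientation': array([-0.00436549, -0.69922965,  0.71487488,  0.00356898]), 'ft_force': array([-17.74510368,   0.60064474,   5.26568053]), 'torque': array([-0.39540529,  6.59843425, -0.17232118]), 'gripper_force': 31.461682319641113, 'grip_width': 0.02747299522176682}
```

>>> drive_tool([
  [[0,0.6,0],0,-0.7],
  [[0.3,0,0],0,-0.7],
  [[0.2,0,0],0,-0.7],
  [[0,0,0],0,-0.7],
])

```text
t: 4.98
tcp_pos: [0.5656, -0.0666, 0.0534]
orientation: [0.001, -0.7, 0.714, 0.002]
ft_force: [-8.1, 20.7, -2.9]
grip_width: 0.0274
gripper_force: 34.6
```

>>> drive_tool([
  [[-0.4,0.4,0],0,-0.7],
  [[0,0,0],0,0.1],
  [[0,0,0],0,0.1],
  [[0,0,0],0,0.1],
  [[0,0,-3],0,0.1],
])

```text
t: 5.4
tcp_pos: [0.5594, -0.0662, 0.0791]
orientation: [-0.003, -0.7, 0.714, 0.002]
ft_force: [0.3, 0.8, -1.1]
grip_width: 0.0468
gripper_force: 0.0
```

>>> drive_tool([
  [[0,0,-3.5],0,0.4],
  [[0,0,-3.5],0,0.4],
  [[-3.5,0,-3.5],0,0.4],
  [[-3.5,0,-3.5],0,0.4],
  [[-3.5,0,0],0,0.4],
])

```text
t: 5.82
tcp_pos: [0.5674, 0.0284, 0.2194]
orientation: [0.005, -0.7, 0.715, -0.003]
ft_force: [2.2, 0.4, 0.0]
grip_width: 0.0601
gripper_force: 0.0
```

>>> drive_tool([
  [[-3.5,0,0],0,0.4],
  [[0,0,0],0,0.4],
  [[0,0,0],0,0.4],
  [[0,0,0],0,0.4],
])

```text
t: 6.15
tcp_pos: [0.5648, 0.063, 0.2119]
orientation: [0.0, -0.7, 0.714, -0.0]
ft_force: [-1.1, -0.6, 0.1]
grip_width: 0.0599
gripper_force: 0.0
```

```bash
python3 - <<'E'
from h import *
s=env.sense(); print(s["tcp_pos"],s["ft_force"],s["t"])
im=env.capture("wrist"); cv2.imwrite("pics/w2.png",im)
import pickle; pickle.dump(s,open("w2.pkl","wb"))
W={0:(.6566,.108),2:(.6537,-.0071),3:(.6523,-.064)}
hsv=cv2.cvtColor(im,cv2.COLOR_BGR2HSV)
for k,z in ((0,.103),(2,.103),(3,.093)):
    p=projw([[*W[k],z]],s)[0]; print(k,p.round(1))
o=im[0:240,80:340]; cv2.imwrite("pics/w2c.png",cv2.resize(o,(650,600),interpolation=cv2.INTER_CUBIC))
t=env.capture("top"); cv2.imwrite("pics/t2.png",t)
E
```

```text
[0.56480213 0.06300605 0.21188442] [-1.10508338 -0.62593777  0.07670852] 6.15
0 [195.  292.4]
2 [182. 142.]
3 [185.2  63.7]
```

View pics/w2c.png

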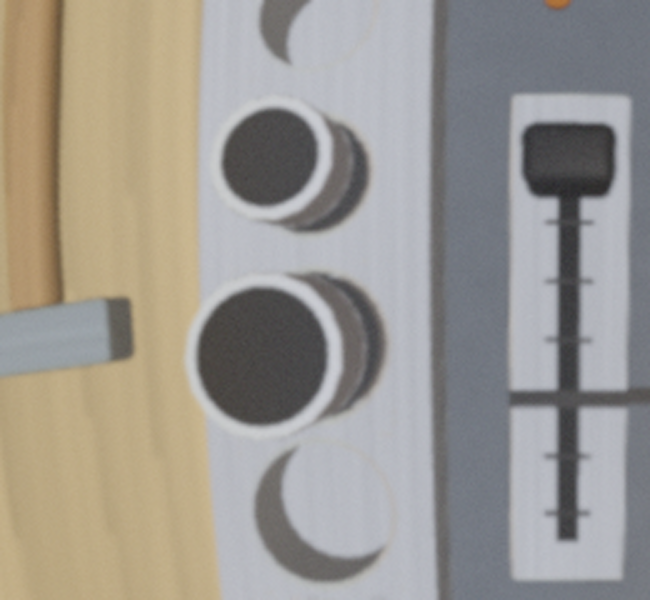

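The slider is now at the off end (crop (568,160)). Empty2's rim is centred at wrist (186,142) and empty3's at (188.4,63.2).

```bash
python3 - <<'E'
from h import *
import pickle; s=pickle.load(open("w2.pkl","rb"))
for n,p,z in (("e2",(186,142),.103),("e3",(188.4,63.2),.093),("w1",(80+325/2.5,511/2.5),.051),("tick",(80+568/2.5,398/2.5),.039),("grip",(80+568/2.5,153/2.5),.079)): print(n,plane("wrist",p,z,s)[0].round(4))
o=np.array([.6511,-.0075])
print(goto(.6500,-.065,.20))
E
```

```text
e2 [ 0.6507 -0.0069  0.103 ]
e3 [ 0.6498 -0.0641  0.093 ]
w1 [0.6515 0.0501 0.051 ]
tick [0.5674 0.0158 0.039 ]
grip [ 0.5655 -0.0616  0.079 ]
(array([12.54, -8.79,  1.15]), 'yaw of tool y', np.float64(178.8), 't', 6.25)
```

>>> drive_tool([
  [[3.1,-2.2,0],0,0.4],
  [[3.1,-2.2,0],0,0.4],
  [[3.1,-2.2,0],0,0.4],
  [[3.1,-2.1,0],0,0.4],
  [[0,0,1.2],0,0.4],
])

```text
t: 6.67
tcp_pos: [0.6526, -0.0689, 0.2005]
orientation: [0.001, -0.698, 0.716, -0.002]
ft_force: [0.9, 1.3, 0.2]
grip_width: 0.0599
gripper_force: 0.0
```

>>> drive_tool([
  [[0,0,2],0,0.4],
  [[0,0,2],0,0.4],
  [[0,0,0],0,0.4],
  [[0,0,0],0,0.4],
])

```text
t: 7.0
tcp_pos: [0.6484, -0.064, 0.1584]
orientation: [-0.001, -0.699, 0.715, 0.001]
ft_force: [0.2, -0.8, 0.5]
grip_width: 0.0594
gripper_force: 0.0
```

```bash
python3 - <<'E'
from h import *
print(goto(.650,-.0641,.058)); print(env.sense()["tcp_pos"])
E
```

```text
(array([ 0.  , -0.19, 10.04]), 'yaw of tool y', np.float64(178.8), 't', 7.0)
[ 0.64840816 -0.06396976  0.15838714]
```

>>> drive_tool([
  [[0,-0.2,3],0,0.4],
  [[0,0,3],0,0.4],
  [[0,0,2.5],0,0.4],
  [[0,0,1.5],0,0.4],
  [[0,0,0],0,0.4],
])

```text
t: 7.42
tcp_pos: [0.6498, -0.063, 0.0571]
orientation: [-0.002, -0.7, 0.714, 0.001]
ft_force: [-0.3, -0.7, -0.6]
grip_width: 0.0597
gripper_force: 0.0
```

>>> drive_tool([
  [[0,0,0],0,-0.5],
  [[0,0,0],0,-0.5],
  [[0,0,0],0,-0.5],
  [[0,0,0],0,-0.5],
  [[0,0,0],0,-0.5],
], newtons=40)

```text
t: 7.83
tcp_pos: [0.6526, -0.0627, 0.0614]
orientation: [0.001, -0.7, 0.714, -0.001]
ft_force: [-1.2, -0.3, 7.3]
grip_width: 0.0374
gripper_force: 40.3
```

>>> drive_tool([
  [[0,0,-1.5],0,-0.5],
  [[0,0,-3],0,-0.5],
  [[0,0,-3.5],0,-0.5],
  [[0,0,-3.5],0,-0.5],
  [[0,0,-2],0,-0.5],
])

```text
t: 8.25
tcp_pos: [0.6527, -0.0628, 0.1994]
orientation: [0.002, -0.7, 0.714, -0.002]
ft_force: [0.6, 0.1, -0.7]
grip_width: 0.0366
gripper_force: 41.5
```

>>> drive_tool([
  [[2.8,1.8,0],0,-0.5],
  [[2.8,1.8,0],0,-0.5],
  [[2.8,1.8,0],0,-0.5],
  [[2.8,1.8,0],0,-0.5],
  [[2.8,1.8,0],0,-0.5],
])

```text
t: 8.67
tcp_pos: [0.5574, -0.2018, 0.195]
orientation: [0.0, -0.7, 0.714, -0.0]
ft_force: [0.5, -0.4, -0.8]
grip_width: 0.037
gripper_force: 41.6
```

>>> drive_tool([
  [[2.8,1.8,0],0,-0.5],
  [[2.8,1.8,0],0,-0.5],
  [[2.8,1.8,0],0,-0.5],
  [[2.8,1.8,0],0,-0.5],
  [[2.8,1.8,0],0,-0.5],
])

```text
t: 9.08
tcp_pos: [0.4646, -0.3401, 0.1951]
orientation: [0.0, -0.7, 0.714, -0.001]
ft_force: [0.5, -0.3, -0.3]
grip_width: 0.0369
gripper_force: 41.6
```

>>> drive_tool([
  [[0,0,3],0,-0.5],
  [[0,0,0],0,-0.5],
  [[0,0,0],0,-0.5],
])

```text
t: 9.33
tcp_pos: [0.4645, -0.3388, 0.1637]
orientation: [-0.001, -0.7, 0.715, 0.001]
ft_force: [0.2, -0.2, 0.3]
grip_width: 0.0369
gripper_force: 41.6
```

```bash
python3 - <<'E'
from h import *
print(goto(.460,-.340,.05)); s=env.sense();print(s["tcp_pos"],s["grip_width"])
E
```

```text
(array([ 0.14,  0.42, 11.37]), 'yaw of tool y', np.float64(178.8), 't', 9.33)
[ 0.46452211 -0.33882349  0.16371186] 0.03693803436851706
```

>>> drive_tool([
  [[0,0.4,3.5],0,-0.5],
  [[0,0,3.5],0,-0.5],
  [[0,0,2.5],0,-0.5],
  [[0,0,1.6],0,-0.5],
  [[0,0,0],0,-0.5],
])

```text
t: 9.75
tcp_pos: [0.4613, -0.3377, 0.0515]
orientation: [-0.001, -0.701, 0.714, 0.002]
ft_force: [0.0, 0.3, -0.3]
grip_width: 0.0369
gripper_force: 42.1
```

>>> drive_tool([
  [[0,0,0],0,0.3],
  [[0,0,0],0,0.3],
  [[0,0,0],0,0.3],
  [[0,0,-3],0,0.4],
  [[0,0,-3.5],0,0.4],
])

```text
t: 10.17
tcp_pos: [0.4605, -0.3383, 0.1181]
orientation: [-0.001, -0.7, 0.714, 0.002]
ft_force: [0.8, -0.8, 0.0]
grip_width: 0.0597
gripper_force: 0.0
```

>>> drive_tool([
  [[0,0,-3.5],0,0.4],
  [[0,0,-4],0,0.4],
  [[-2.8,-1.8,0],0,0.4],
  [[-2.8,-1.8,0],0,0.4],
  [[-2.8,-1.8,0],0,0.4],
])

```text
t: 10.58
tcp_pos: [0.5184, -0.2554, 0.1962]
orientation: [0.002, -0.699, 0.715, -0.002]
ft_force: [1.3, -0.9, -0.8]
grip_width: 0.0595
gripper_force: 0.0
```

>>> drive_tool([
  [[-2.8,-1.8,0],0,0.4],
  [[-2.8,-1.8,0],0,0.4],
  [[-2.8,-1.8,0],0,0.4],
  [[-2.8,-1.8,0],0,0.4],
  [[-2.8,-1.8,0],0,0.4],
])

```text
t: 11.0
tcp_pos: [0.6112, -0.1162, 0.1952]
orientation: [0.001, -0.7, 0.714, -0.001]
ft_force: [0.6, -0.9, 0.3]
grip_width: 0.0595
gripper_force: 0.0
```

>>> drive_tool([
  [[-2.8,-1.8,0],0,0.4],
  [[-2.8,-1.5,0],0,0.4],
  [[-2.8,0,0],0,0.4],
  [[0,0,0],0,0.4],
  [[0,0,0],0,0.4],
])

```text
t: 11.42
tcp_pos: [0.6453, -0.0329, 0.1945]
orientation: [0.001, -0.701, 0.713, -0.0]
ft_force: [-1.2, -0.0, 0.6]
grip_width: 0.0597
gripper_force: 0.0
```

```bash
python3 - <<'E'
from h import *
print(goto(.652,-.0065,.066)); s=env.sense();print(s["tcp_pos"],s["grip_width"])
cv2.imwrite("pics/t3.png",env.capture("top")); 
E
```

```text
(array([-2.64, -0.6 , 12.86]), 'yaw of tool y', np.float64(179.0), 't', 11.42)
[ 0.64527823 -0.03286074  0.19453825] 0.05973258159341627
```

>>> drive_tool([
  [[-2.6,-0.7,0],0,0.55],
  [[0,0,3],0,0.55],
  [[0,0,3],0,0.55],
  [[0,0,0],0,0.55],
  [[0,0,3],0,0.55],
])

```text
t: 11.88
tcp_pos: [0.6551, -0.0096, 0.1082]
orientation: [0.002, -0.7, 0.714, -0.002]
ft_force: [1.7, 0.1, 2.1]
grip_width: 0.0663
gripper_force: 0.0
```

>>> drive_tool([
  [[0,0,2.5],0,0.55],
  [[0,0,1.3],0,0.55],
  [[0,0,0],0,0.55],
  [[0,0,0],0,-0.3],
  [[0,0,0],0,-0.3],
])

```text
t: 12.3
tcp_pos: [0.6535, -0.0092, 0.0675]
orientation: [0.001, -0.7, 0.714, -0.001]
ft_force: [-0.0, -0.6, -0.6]
grip_width: 0.0473
gripper_force: 41.0
```

>>> drive_tool([
  [[0,0,0],0,-0.3],
  [[0,0,0],0,-0.3],
  [[0,0,0],0,-0.3],
])

```text
t: 12.55
tcp_pos: [0.6535, -0.0087, 0.0674]
orientation: [0.001, -0.7, 0.714, -0.001]
ft_force: [-1.6, -0.8, 7.3]
grip_width: 0.047
gripper_force: 41.4
```

>>> drive_tool([
  [[0,0,-1.5],0,-0.3],
  [[0,0,-3],0,-0.3],
  [[0,0,-3.5],0,-0.3],
  [[0,0,-3.5],0,-0.3],
  [[0,0,-2],0,-0.3],
])

```text
t: 12.97
tcp_pos: [0.6537, -0.0087, 0.2054]
orientation: [0.002, -0.7, 0.714, -0.002]
ft_force: [1.2, -0.4, 0.5]
grip_width: 0.047
gripper_force: 43.0
```

>>> drive_tool([
  [[2.8,1.2,0],0,-0.3],
  [[2.8,1.2,0],0,-0.3],
  [[2.8,1.2,0],0,-0.3],
  [[2.8,1.2,0],0,-0.3],
  [[2.8,1.2,0],0,-0.3],
])

```text
t: 13.38
tcp_pos: [0.5888, -0.1484, 0.201]
orientation: [0.0, -0.7, 0.714, -0.0]
ft_force: [0.0, -0.6, -0.7]
grip_width: 0.0468
gripper_force: 43.0
```

>>> drive_tool([
  [[2.8,1.2,0],0,-0.3],
  [[2.8,1.2,0],0,-0.3],
  [[2.8,1.2,0],0,-0.3],
  [[2.8,1.2,0],0,-0.3],
  [[2.8,1.2,0],0,-0.3],
])

```text
t: 13.8
tcp_pos: [0.526, -0.2874, 0.201]
orientation: [0.0, -0.7, 0.714, -0.0]
ft_force: [0.9, 0.3, -0.4]
grip_width: 0.0471
gripper_force: 43.0
```

>>> drive_tool([
  [[0,0,2],0,-0.3],
  [[0,0,0],0,-0.3],
  [[0,0,0],0,-0.3],
])

```text
t: 14.05
tcp_pos: [0.5259, -0.2862, 0.1799]
orientation: [-0.0, -0.7, 0.714, 0.001]
ft_force: [-0.1, 0.7, -0.8]
grip_width: 0.047
gripper_force: 43.0
```

```bash
python3 - <<'E'
from h import *
print(goto(.525,-.285,.0575)); s=env.sense();print(s["tcp_pos"],s["grip_width"])
E
```

```text
(array([-0.11,  0.07, 12.24]), 'yaw of tool y', np.float64(178.8), 't', 14.05)
[ 0.52590338 -0.28619107  0.1799142 ] 0.047036040693692154
```

>>> drive_tool([
  [[0,0,3.5],0,-0.3],
  [[0,0,3.5],0,-0.3],
  [[0,0,3],0,-0.3],
  [[0,0,2.2],0,-0.3],
  [[0,0,0],0,-0.3],
])

```text
t: 14.47
tcp_pos: [0.5261, -0.285, 0.0556]
orientation: [-0.001, -0.701, 0.714, 0.002]
ft_force: [-0.4, 0.2, 0.2]
grip_width: 0.0473
gripper_force: 45.9
```

>>> drive_tool([
  [[0,0,0],0,0.4],
  [[0,0,0],0,0.4],
  [[0,0,0],0,0.5],
  [[0,0,-3],0,0.5],
  [[0,0,-3.5],0,0.5],
])

```text
t: 14.88
tcp_pos: [0.5254, -0.2856, 0.1229]
orientation: [-0.001, -0.7, 0.714, 0.002]
ft_force: [1.4, 0.5, 0.1]
grip_width: 0.0641
gripper_force: 0.0
```

>>> drive_tool([
  [[0,0,-3.5],0,0.5],
  [[0,0,-4],0,0.5],
  [[-3.3,-1,0],0,0.5],
  [[-3.3,-1,0],0,0.5],
  [[-3.3,-1,0],0,0.5],
])

```text
t: 15.3
tcp_pos: [0.5594, -0.187, 0.2011]
orientation: [0.002, -0.699, 0.715, -0.002]
ft_force: [1.0, -0.5, -0.8]
grip_width: 0.0642
gripper_force: 0.0
```

>>> drive_tool([
  [[-3.3,-1,0],0,0.5],
  [[-3.3,-1,0],0,0.5],
  [[-3.3,-1,0],0,0.5],
  [[-3.3,-1,0],0,0.5],
  [[-3.3,-1,0],0,0.5],
])

```text
t: 15.72
tcp_pos: [0.6126, -0.022, 0.2002]
orientation: [0.001, -0.7, 0.714, -0.001]
ft_force: [1.4, -0.2, -0.5]
grip_width: 0.0644
gripper_force: 0.0
```

>>> drive_tool([
  [[-3.3,-1,0],0,0.5],
  [[-3.3,-1,0],0,0.5],
  [[-3.3,-1,0],0,0.5],
  [[0,0,0],0,0.5],
  [[0,0,0],0,0.5],
])

```text
t: 16.13
tcp_pos: [0.6444, 0.0766, 0.1993]
orientation: [0.001, -0.701, 0.713, -0.0]
ft_force: [0.0, -1.2, -0.2]
grip_width: 0.064
gripper_force: 0.0
```

```bash
python3 - <<'E'
from h import *
print(goto(.6565,.108,.066)); s=env.sense();print(s["tcp_pos"],s["grip_width"])
E
```

```text
(array([-3.15, -1.13, 13.33]), 'yaw of tool y', np.float64(179.0), 't', 16.13)
[0.64444988 0.07661317 0.19930986] 0.06398699424960479
```

>>> drive_tool([
  [[-3.1,-1.1,0],0,0.5],
  [[0,0,3],0,0.5],
  [[0,0,3],0,0.5],
  [[0,0,0],0,0.5],
  [[0,0,3],0,0.5],
])

```text
t: 16.55
tcp_pos: [0.6583, 0.1051, 0.1135]
orientation: [0.003, -0.7, 0.714, -0.002]
ft_force: [2.0, 0.9, 1.4]
grip_width: 0.0639
gripper_force: 0.0
```

>>> drive_tool([
  [[0,0,2.7],0,0.5],
  [[0,0,1.5],0,0.5],
  [[0,0,0],0,0.5],
  [[0,0,0],0,-0.3],
  [[0,0,0],0,-0.3],
])

```text
t: 16.97
tcp_pos: [0.6569, 0.1051, 0.0688]
orientation: [0.001, -0.7, 0.714, -0.001]
ft_force: [-0.1, 0.2, -0.1]
grip_width: 0.0472
gripper_force: 41.0
```

>>> drive_tool([
  [[0,0,0],0,-0.3],
  [[0,0,0],0,-0.3],
  [[0,0,0],0,-0.3],
])

```text
t: 17.22
tcp_pos: [0.6567, 0.1055, 0.0684]
orientation: [0.001, -0.7, 0.714, -0.001]
ft_force: [-1.7, -0.6, 6.9]
grip_width: 0.0474
gripper_force: 41.5
```

>>> drive_tool([
  [[0,0,-1.5],0,-0.3],
  [[0,0,-3],0,-0.3],
  [[0,0,-3.5],0,-0.3],
  [[0,0,-3.5],0,-0.3],
  [[0,0,-2],0,-0.3],
])

```text
t: 17.63
tcp_pos: [0.657, 0.1055, 0.2064]
orientation: [0.002, -0.7, 0.714, -0.001]
ft_force: [0.6, -0.1, 0.1]
grip_width: 0.0468
gripper_force: 42.7
```

>>> drive_tool([
  [[3,1.9,0],0,-0.3],
  [[3,1.9,0],0,-0.3],
  [[3,1.9,0],0,-0.3],
  [[3,1.9,0],0,-0.3],
  [[3,1.9,0],0,-0.3],
])

```text
t: 18.05
tcp_pos: [0.5564, -0.0438, 0.2019]
orientation: [0.0, -0.7, 0.714, -0.0]
ft_force: [-0.3, -0.7, -0.7]
grip_width: 0.0472
gripper_force: 42.8
```

>>> drive_tool([
  [[3,1.9,0],0,-0.3],
  [[3,1.9,0],0,-0.3],
  [[3,1.9,0],0,-0.3],
  [[3,1.9,0],0,-0.3],
  [[3,1.9,0],0,-0.3],
])

```text
t: 18.47
tcp_pos: [0.4585, -0.192, 0.202]
orientation: [0.001, -0.7, 0.714, -0.001]
ft_force: [1.1, -0.5, -0.4]
grip_width: 0.047
gripper_force: 42.8
```

>>> drive_tool([
  [[3,1.9,0],0,-0.3],
  [[3,1.9,0],0,-0.3],
  [[3,1.9,0],0,-0.3],
  [[0,0,2],0,-0.3],
  [[0,0,0],0,-0.3],
])

```text
t: 18.88
tcp_pos: [0.3983, -0.2803, 0.1794]
orientation: [-0.0, -0.699, 0.716, 0.001]
ft_force: [0.3, 1.0, -1.7]
grip_width: 0.0469
gripper_force: 42.8
```

```bash
python3 - <<'E'
from h import *
print(goto(.400,-.285,.0585)); s=env.sense();print(s["tcp_pos"],s["grip_width"])
E
```

```text
(array([ 0.49, -0.21, 12.09]), 'yaw of tool y', np.float64(178.6), 't', 18.88)
[ 0.39828115 -0.28028053  0.17940648] 0.04687468573305579
```

>>> drive_tool([
  [[0.4,-0.1,3.5],0,-0.3],
  [[0,0,3.5],0,-0.3],
  [[0,0,3],0,-0.3],
  [[0,0,2],0,-0.3],
  [[0,0,0],0,-0.3],
])

```text
t: 19.3
tcp_pos: [0.4008, -0.2831, 0.0584]
orientation: [-0.001, -0.7, 0.714, 0.002]
ft_force: [-0.2, -3.8, -2.6]
grip_width: 0.0472
gripper_force: 43.5
```

>>> drive_tool([
  [[0,0,0],0,0.4],
  [[0,0,0],0,0.4],
  [[0,0,0],0,0.4],
  [[0,0,-3],0,0.5],
  [[0,0,-3.5],0,0.5],
])

```text
t: 19.72
tcp_pos: [0.4004, -0.2829, 0.1259]
orientation: [-0.001, -0.7, 0.714, 0.002]
ft_force: [1.1, -0.6, -0.1]
grip_width: 0.0641
gripper_force: 0.0
```

>>> drive_tool([
  [[0,0,-3.5],0,0.5],
  [[0,0,-4],0,0.5],
  [[-3.5,0,0],0,0.5],
  [[-3.5,0,0],0,0.5],
  [[-3.5,0,0],0,0.5],
])

```text
t: 20.13
tcp_pos: [0.4041, -0.1777, 0.203]
orientation: [0.001, -0.699, 0.715, -0.001]
ft_force: [1.6, 1.1, -0.7]
grip_width: 0.0645
gripper_force: 0.0
```

>>> drive_tool([
  [[-3.5,0,0],0,0.5],
  [[-3.5,0,0],0,0.5],
  [[-3.5,0,0],0,0.5],
  [[0,0,0],0,0.5],
  [[0,0,0],0,0.5],
])

```text
t: 20.55
tcp_pos: [0.4064, -0.0717, 0.2024]
orientation: [0.001, -0.702, 0.712, -0.001]
ft_force: [-0.0, -0.5, -0.2]
grip_width: 0.064
gripper_force: 0.0
```

```bash
cat >> h.py <<'E'
def carts(im,box=(90,190,245,350)):
    hsv=cv2.cvtColor(im,cv2.COLOR_BGR2HSV); m=((hsv[...,2]>130)&(hsv[...,1]<45)).astype(np.uint8)
    k=np.zeros_like(m); x0,y0,x1,y1=box; k[y0:y1,x0:x1]=m[y0:y1,x0:x1]
    for c in cv2.findContours(k,0,2)[0]:
        if cv2.contourArea(c)<120: continue
        (e,ax,_)=cv2.fitEllipse(cv2.convexHull(c)); big=np.mean(ax)>20
        print("large" if big else "small",np.round(e,1),np.round(ax,1),plane("top",e,.088 if big else .078)[0].round(4))
E
python3 - <<'E'
from h import *
s=env.sense();print(s["tcp_pos"],s["t"])
im=env.capture("top"); cv2.imwrite("pics/t4.png",im); carts(im)
cv2.imwrite("pics/t4c.png",cv2.resize(im[190:390,90:520],(800,372)))
E
```

```text
[ 0.40637144 -0.07173166  0.202449  ] 20.55
small [187.  326.9] [18.  19.1] [0.4197 0.2507 0.078 ]
large [192.  276.3] [22.6 24. ] [0.5198 0.2467 0.088 ]
large [147.7 270.7] [22.3 24. ] [0.5283 0.3371 0.088 ]
small [195.5 238.5] [16.9 18. ] [0.5996 0.2489 0.078 ]
```

View pics/t4c.png

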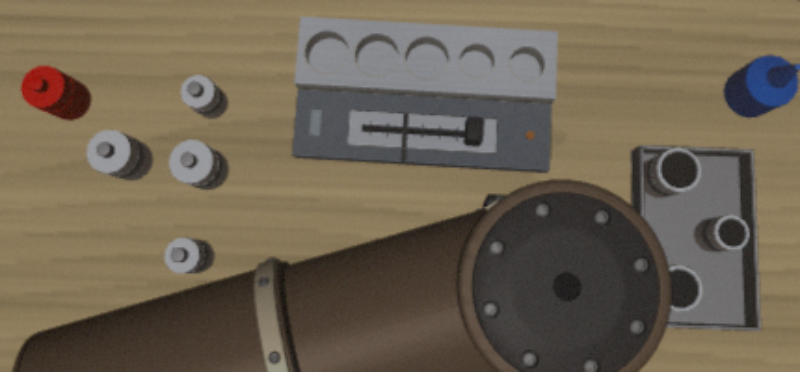

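The top view shows all three empties standing in the tray, the wells clear, the slider off and the full cartridges unmoved. Next is the near small cartridge.

>>> drive_tool([
  [[-3.5,0,0],0,0.3],
  [[-3.5,0,0],0,0.3],
  [[-3.5,0,0],0,0.3],
  [[-3.5,0,0],0,0.3],
  [[-3.5,0,0],0,0.3],
])

```text
t: 21.02
tcp_pos: [0.4096, 0.1016, 0.2018]
orientation: [0.0, -0.699, 0.715, -0.0]
ft_force: [1.1, -0.2, 0.7]
grip_width: 0.0553
gripper_force: 0.0
```

>>> drive_tool([
  [[-3.5,0,0],0,0.3],
  [[-3.5,0,0],0,0.3],
  [[-3.5,0,0],0,0.3],
  [[-3.5,0,0],0,0.3],
  [[-0.5,-0.5,0],0,0.3],
])

```text
t: 21.43
tcp_pos: [0.4184, 0.2493, 0.2015]
orientation: [0.001, -0.7, 0.714, -0.0]
ft_force: [-0.3, 0.9, 0.8]
grip_width: 0.0557
gripper_force: 0.0
```

>>> drive_tool([
  [[0,0,3.5],0,0.3],
  [[0,0,0],0,0.3],
  [[0,0,0],0,0.3],
  [[0,0,0],0,0.3],
])

```text
t: 21.77
tcp_pos: [0.4183, 0.2453, 0.1673]
orientation: [0.0, -0.7, 0.715, -0.0]
ft_force: [-0.2, -0.4, 1.1]
grip_width: 0.0556
gripper_force: 0.0
```

```bash
python3 - <<'E'
from h import *
import pickle
s=env.sense();print(s["tcp_pos"],s["t"],goto(.42,.25,.043))
im=env.capture("wrist"); cv2.imwrite("pics/w5.png",im); pickle.dump(s,open("w5.pkl","wb"))
print(projw([[.42,.25,.096],[.42,.25,.078]],s))
cv2.imwrite("pics/w5c.png",cv2.resize(im[230:430,200:440],(720,600),interpolation=cv2.INTER_CUBIC))
E
```

```text
[0.41827153 0.24527369 0.16730095] 21.7667 (array([-0.48, -0.16, 12.43]), 'yaw of tool y', np.float64(178.8), 't', 21.77)
[[308.92157551 261.00285056]
 [309.05758466 250.99531798]]
```

View pics/w5c.png

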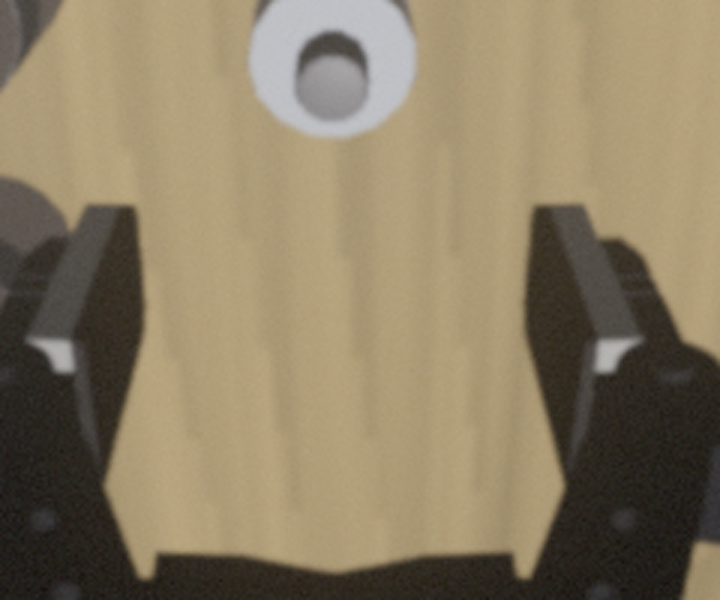

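```bash
python3 - <<'E'
from h import *
import pickle
s=pickle.load(open("w5.pkl","rb")); p=plane("wrist",(200+332/3,230+88/3),.096,s)[0]; print(p,goto(p[0],p[1],.043),env.sense()["tcp_pos"])
E
```

```text
[0.41889528 0.24891163 0.096     ] (array([-0.32, -0.03, 12.47]), 'yaw of tool y', np.float64(178.8), 't', 21.82) [0.41838598 0.24565573 0.16772732]
```

>>> drive_tool([
  [[-0.4,0,3],0,0.3],
  [[0,0,3.4],0,0.3],
  [[0,0,3],0,0.3],
  [[0,0,2],0,0.3],
  [[0,0,1],0,0.3],
])

```text
t: 22.23
tcp_pos: [0.4174, 0.2491, 0.0411]
orientation: [-0.001, -0.7, 0.715, -0.0]
ft_force: [-0.3, 0.2, 0.0]
grip_width: 0.0556
gripper_force: 0.0
```

>>> drive_tool([
  [[0,0,0],0,0.3],
  [[0,0,0],0,-0.5],
  [[0,0,0],0,-0.5],
  [[0,0,0],0,-0.5],
  [[0,0,0],0,-0.5],
], newtons=60)

```text
t: 22.65
tcp_pos: [0.4185, 0.251, 0.0439]
orientation: [0.002, -0.7, 0.714, 0.0]
ft_force: [0.8, -0.2, 7.3]
grip_width: 0.0361
gripper_force: 60.3
```

>>> drive_tool([
  [[0,0,-2],0,-0.5],
  [[0,0,-3.5],0,-0.5],
  [[0,0,-3.5],0,-0.5],
  [[0,0,-3.5],0,-0.5],
  [[0,0,-3],0,-0.5],
])

```text
t: 23.07
tcp_pos: [0.4174, 0.25, 0.2002]
orientation: [0.001, -0.7, 0.714, 0.0]
ft_force: [1.5, 1.7, -2.2]
grip_width: 0.0371
gripper_force: 60.4
```

>>> drive_tool([
  [[0,0,0],0,-0.5],
  [[0,0,0],0,-0.5],
])

```text
t: 23.23
tcp_pos: [0.4179, 0.2508, 0.1995]
orientation: [0.002, -0.7, 0.714, 0.001]
ft_force: [-0.8, -0.2, -2.7]
grip_width: 0.037
gripper_force: 60.5
```

```bash
python3 - <<'E'
from h import *
import pickle
s=env.sense();print(s["tcp_pos"],goto(.6512,-.1225,.20))
im=env.capture("wrist"); cv2.imwrite("pics/w6.png",im); pickle.dump(s,open("w6.pkl","wb"))
g=im[230:480,200:440]
cv2.imwrite("pics/w6c.png",cv2.resize(g,(576,600),interpolation=cv2.INTER_CUBIC))
E
```

```text
[0.41790095 0.25084405 0.19947497] (array([ 36.86, -24.08,  -0.14]), 'yaw of tool y', np.float64(178.8), 't', 23.23)
```

View pics/w6c.png

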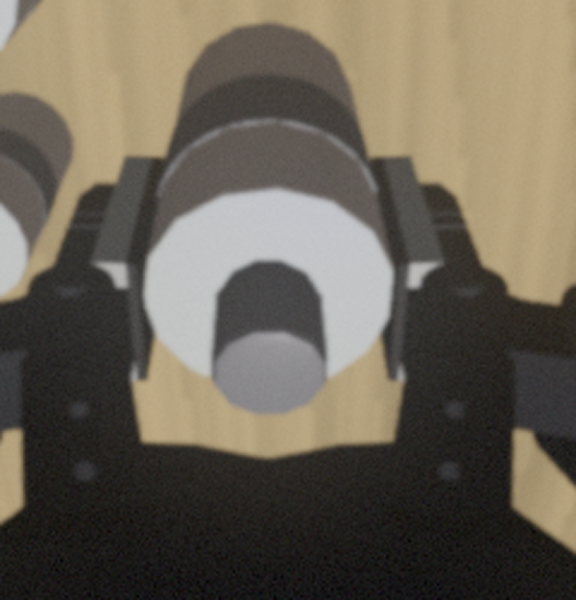

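Held upright; the nozzle top is at wrist (312.5,385).

```bash
python3 - <<'E'
from h import *
import pickle
s=pickle.load(open("w6.pkl","rb")); p=plane("wrist",(312.5,385),s["tcp_pos"][2]+.0521,s)[0]; print(p-s["tcp_pos"])
# wells rims in t4 top image
im=cv2.imread("pics/t4.png"); W=[(.6567,.109),(.6551,.051),(.6536,-.007),(.6521,-.065),(.6506,-.123)]
print([proj("top",[[*w,.051]])[0].round(1).tolist() for w in W])
print(goto(.6506,-.123,.2))
cv2.imwrite("pics/t4w.png",cv2.resize(im[195:240,245:395],(800,240),interpolation=cv2.INTER_CUBIC))
E
```

```text
[-0.00026015 -0.00237562  0.0521    ]
[[265.7, 217.0], [292.6, 218.6], [319.5, 220.1], [346.5, 221.6], [373.4, 223.1]]
(array([ 36.83, -24.1 ,  -0.28]), 'yaw of tool y', np.float64(178.8), 't', 23.28)
```

View pics/t4w.png

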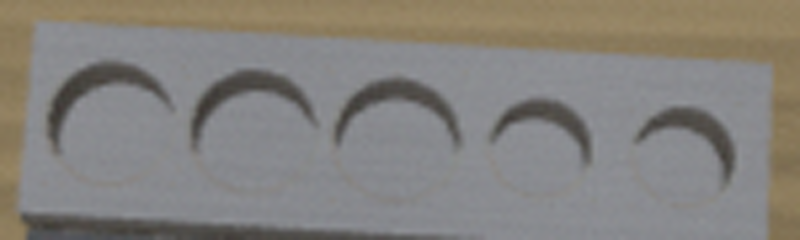

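>>> drive_tool([
  [[3,-2,0],0,-0.5],
  [[3,-2,0],0,-0.5],
  [[3,-2,0],0,-0.5],
  [[3,-2,0],0,-0.5],
  [[3,-2,0],0,-0.5],
])

```text
t: 23.7
tcp_pos: [0.514, 0.0963, 0.1956]
orientation: [-0.001, -0.7, 0.714, 0.001]
ft_force: [0.6, 0.2, -1.4]
grip_width: 0.0365
gripper_force: 60.6
```

>>> drive_tool([
  [[3,-2,0],0,-0.5],
  [[3,-2,0],0,-0.5],
  [[3,-2,0],0,-0.5],
  [[3,-2,0],0,-0.5],
  [[3,-2,0],0,-0.5],
])

```text
t: 24.12
tcp_pos: [0.6111, -0.0557, 0.1951]
orientation: [-0.001, -0.7, 0.714, 0.001]
ft_force: [0.4, 0.8, -0.7]
grip_width: 0.0364
gripper_force: 60.6
```

>>> drive_tool([
  [[3,-2,0],0,-0.5],
  [[3,-2,0],0,-0.5],
  [[0,0,3],0,-0.5],
  [[0,0,3],0,-0.5],
  [[0,0,0],0,-0.5],
])

```text
t: 24.53
tcp_pos: [0.6452, -0.1152, 0.1285]
orientation: [-0.004, -0.699, 0.715, 0.005]
ft_force: [-1.5, -0.1, -3.6]
grip_width: 0.0367
gripper_force: 60.8
```

>>> drive_tool([
  [[0,0,0],0,-0.5],
  [[0,0,0],0,-0.5],
])

```text
t: 24.7
tcp_pos: [0.6504, -0.1146, 0.1377]
orientation: [-0.0, -0.7, 0.714, -0.0]
ft_force: [0.6, 0.2, -1.0]
grip_width: 0.037
gripper_force: 60.8
```

```bash
python3 - <<'E'
from h import *
s=env.sense();print(s["tcp_pos"],s["ft_force"],s["grip_width"],goto(.6505,-.1203,.059))
E
```

```text
[ 0.6504404  -0.11455947  0.13772868] [ 0.58491695  0.24504963 -1.00617199] 0.03695293934887567 (array([ 0.57, -0.02,  7.87]), 'yaw of tool y', np.float64(178.9), 't', 24.7)
```

>>> drive_tool([
  [[0.6,0,0],0,-0.5],
  [[0,0,2],0,-0.5],
  [[0,0,1.6],0,-0.5],
  [[0,0,0],0,-0.5],
  [[0,0,0],0,-0.5],
])

```text
t: 25.12
tcp_pos: [0.6503, -0.1207, 0.1023]
orientation: [0.0, -0.7, 0.714, -0.0]
ft_force: [-0.8, 0.4, -0.7]
grip_width: 0.0362
gripper_force: 60.8
```

>>> drive_tool([
  [[0,0,0],0,-0.5],
  [[0,0,0.5],0,-0.5],
  [[0,0,0.4],0,-0.5],
  [[0,0,0.3],0,-0.5],
  [[0,0,0],0,-0.5],
])

```text
t: 25.53
tcp_pos: [0.6499, -0.1208, 0.0895]
orientation: [-0.0, -0.7, 0.714, -0.0]
ft_force: [-0.8, -1.0, -1.2]
grip_width: 0.0366
gripper_force: 60.9
```

>>> drive_tool([
  [[0,0,0.6],0,-0.5],
  [[0,0,0.6],0,-0.5],
  [[0,0,0.6],0,-0.5],
  [[0,0,0],0,-0.5],
])

```text
t: 25.87
tcp_pos: [0.6492, -0.1206, 0.0691]
orientation: [-0.001, -0.7, 0.714, 0.001]
ft_force: [-0.0, -0.1, -2.3]
grip_width: 0.0366
gripper_force: 61.1
```

>>> drive_tool([
  [[0,0,0.6],0,-0.5],
  [[0,0,0.5],0,-0.5],
  [[0,0,0.2],0,-0.5],
  [[0,0,0],0,-0.5],
])

```text
t: 26.2
tcp_pos: [0.6499, -0.1208, 0.0589]
orientation: [-0.0, -0.7, 0.714, -0.0]
ft_force: [-5.3, -1.3, 6.8]
grip_width: 0.0368
gripper_force: 61.6
```

>>> drive_tool([
  [[0,0,0],0,0.3],
  [[0,0,0],0,0.3],
  [[0,0,0],0,0.3],
  [[0,0,-3],0,0.3],
  [[0,0,-3.5],0,0.3],
])

```text
t: 26.62
tcp_pos: [0.6484, -0.1206, 0.1208]
orientation: [-0.002, -0.7, 0.714, 0.002]
ft_force: [2.0, 0.5, 0.6]
grip_width: 0.0555
gripper_force: 0.0
```

>>> drive_tool([
  [[0,0,-3.5],0,0.3],
  [[0,0,-3],0,0.3],
  [[-3.3,0.5,0],0,0.3],
  [[-3.3,0.5,0],0,0.3],
  [[-3.3,0.5,0],0,0.3],
])

```text
t: 27.03
tcp_pos: [0.6374, -0.0206, 0.189]
orientation: [0.001, -0.699, 0.715, -0.0]
ft_force: [0.4, 0.3, -0.2]
grip_width: 0.0557
gripper_force: 0.0
```

>>> drive_tool([
  [[-3.3,0.5,0],0,0.3],
  [[-3.3,0.5,0],0,0.3],
  [[-3.3,0.5,0],0,0.3],
  [[-3.3,0.5,0],0,0.3],
  [[-3.3,0.5,0],0,0.3],
])

```text
t: 27.45
tcp_pos: [0.6152, 0.1459, 0.1883]
orientation: [0.0, -0.7, 0.714, -0.0]
ft_force: [0.1, 0.0, 0.1]
grip_width: 0.0555
gripper_force: 0.0
```

>>> drive_tool([
  [[-3.3,0.5,0],0,0.3],
  [[-3.3,0.5,0],0,0.3],
  [[-3.3,0.5,0],0,0.3],
  [[0,0,2],0,0.3],
  [[0,0,0],0,0.3],
])

```text
t: 27.87
tcp_pos: [0.6006, 0.2449, 0.1649]
orientation: [-0.002, -0.701, 0.713, 0.001]
ft_force: [-0.6, -0.8, -1.1]
grip_width: 0.0555
gripper_force: 0.0
```

>>> drive_tool([
  [[0,0,0],0,0.3],
  [[0,0,0],0,0.3],
])

```text
t: 28.03
tcp_pos: [0.6027, 0.2427, 0.1686]
orientation: [-0.0, -0.7, 0.714, -0.0]
ft_force: [0.1, 0.3, 0.4]
grip_width: 0.0557
gripper_force: 0.0
```

```bash
cat >> h.py <<'E'
def nozzle(im,s,xy,h,r=30,show=0):
    "wrist: white top disc near prediction -> its centre on plane h"
    p=projw([[*xy,h]],s)[0]; hsv=cv2.cvtColor(im,cv2.COLOR_BGR2HSV)
    m=((hsv[...,2]>150)&(hsv[...,1]<40)).astype(np.uint8); k=np.zeros_like(m); u,v=p.astype(int)
    k[max(v-70,0):v+70,max(u-60,0):u+60]=m[max(v-70,0):v+70,max(u-60,0):u+60]
    c=max(cv2.findContours(k,0,2)[0],key=cv2.contourArea); e,ax,_=cv2.fitEllipse(cv2.convexHull(c))
    print("pred",p.round(1),"disc",np.round(e,1),np.round(ax,1),"->",plane("wrist",e,h,s)[0].round(4))
E
python3 - <<'E'
from h import *
s=env.sense();print(s["tcp_pos"],goto(.599,.2485,.043))
im=env.capture("wrist"); cv2.imwrite("pics/w7.png",im)
nozzle(im,s,(.599,.2485),.078)
t=env.capture("top"); cv2.imwrite("pics/t7.png",t); carts(t)
import pickle; nozzle(cv2.imread("pics/w5.png"),pickle.load(open("w5.pkl","rb")),(.419,.249),.078)
E
```

```text
[0.60267984 0.24273392 0.16860177] (array([-0.57,  0.38, 12.56]), 'yaw of tool y', np.float64(178.8), 't', 28.03)
pred [317.1 251.6] disc [317.7 249.3] [52.5 56.5] -> [0.5986 0.2468 0.078 ]
large [192.  276.2] [22.2 23.7] [0.52   0.2468 0.088 ]
large [147.6 270.8] [22.  23.8] [0.5282 0.3372 0.088 ]
small [195.5 238.4] [17.  17.6] [0.5998 0.2487 0.078 ]
pred [310.5 249.6] disc [310.3 249.1] [52.8 56.6] -> [0.4191 0.2487 0.078 ]
```

>>> drive_tool([
  [[-0.4,0.4,3],0,0.3],
  [[0,0,3.4],0,0.3],
  [[0,0,3],0,0.3],
  [[0,0,2],0,0.3],
  [[0,0,1.1],0,0.3],
])

```text
t: 28.55
tcp_pos: [0.5977, 0.2459, 0.0411]
orientation: [-0.001, -0.699, 0.715, 0.0]
ft_force: [-0.5, 0.2, 0.2]
grip_width: 0.0553
gripper_force: 0.0
```

>>> drive_tool([
  [[0,0,0],0,0.3],
  [[0,0,0],0,-0.5],
  [[0,0,0],0,-0.5],
  [[0,0,0],0,-0.5],
  [[0,0,0],0,-0.5],
])

```text
t: 28.97
tcp_pos: [0.5994, 0.248, 0.045]
orientation: [0.001, -0.7, 0.714, -0.0]
ft_force: [-0.3, -0.6, 3.2]
grip_width: 0.0365
gripper_force: 60.1
```

>>> drive_tool([
  [[0,0,-2],0,-0.5],
  [[0,0,-3.5],0,-0.5],
  [[0,0,-3.5],0,-0.5],
  [[0,0,-3.5],0,-0.5],
  [[0,0,-3],0,-0.5],
])

```text
t: 29.38
tcp_pos: [0.5987, 0.2476, 0.2017]
orientation: [0.001, -0.7, 0.714, -0.0]
ft_force: [0.5, 1.4, -1.4]
grip_width: 0.0371
gripper_force: 60.3
```

>>> drive_tool([
  [[0,0,0],0,-0.5],
  [[0,0,0],0,-0.5],
])

```text
t: 29.55
tcp_pos: [0.5993, 0.2482, 0.2015]
orientation: [0.003, -0.7, 0.714, -0.0]
ft_force: [-1.0, 0.4, -2.1]
grip_width: 0.0364
gripper_force: 60.4
```

```bash
python3 - <<'E'
from h import *
import pickle
s=env.sense();print(s["tcp_pos"],goto(.6515,-.0645,.20))
im=env.capture("wrist"); cv2.imwrite("pics/w8.png",im)
for i,s,tz in ((cv2.imread("pics/w6.png"),pickle.load(open("w6.pkl","rb")),.0439),(im,s,.0435)):
    T=s["tcp_pos"]; print(T); nozzle(i,s,T[:2],T[2]+.078-tz)
E
```

```text
[0.59934517 0.24824129 0.20149438] (array([31.16, -5.84,  0.06]), 'yaw of tool y', np.float64(178.9), 't', 29.55)
[0.41790095 0.25084405 0.19947497]
pred [311.8 357.4] disc [311.4 350.3] [ 83.7 103.9] -> [0.418  0.2476 0.2336]
[0.59934517 0.24824129 0.20149438]
pred [311.7 358. ] disc [311.  351.3] [ 82.3 102.8] -> [0.5995 0.2452 0.236 ]
```

>>> drive_tool([
  [[3.4,-0.6,0],0,-0.5],
  [[3.4,-0.6,0],0,-0.5],
  [[3.4,-0.6,0],0,-0.5],
  [[3.4,-0.6,0],0,-0.5],
  [[3.4,-0.6,0],0,-0.5],
])

```text
t: 30.02
tcp_pos: [0.6241, 0.0753, 0.1967]
orientation: [-0.001, -0.7, 0.714, 0.001]
ft_force: [0.6, -0.6, -2.3]
grip_width: 0.0362
gripper_force: 60.5
```

>>> drive_tool([
  [[3.4,-0.6,0],0,-0.5],
  [[3.4,-0.6,0],0,-0.5],
  [[3.4,-0.7,0],0,-0.5],
  [[3.4,-0.7,0],0,-0.5],
  [[0,0,3],0,-0.5],
])

```text
t: 30.43
tcp_pos: [0.6514, -0.065, 0.1722]
orientation: [0.002, -0.699, 0.715, -0.003]
ft_force: [1.9, 1.9, -1.0]
grip_width: 0.0368
gripper_force: 60.5
```

>>> drive_tool([
  [[0,0,3],0,-0.5],
  [[0,0,0],0,-0.5],
  [[0,0,0],0,-0.5],
  [[0,0,0],0,-0.5],
])

```text
t: 30.77
tcp_pos: [0.6488, -0.0595, 0.139]
orientation: [-0.0, -0.7, 0.714, -0.0]
ft_force: [1.4, -0.9, -1.7]
grip_width: 0.0371
gripper_force: 60.6
```

```bash
python3 - <<'E'
from h import *
s=env.sense();print(s["tcp_pos"],s["ft_force"],s["grip_width"],goto(.6513,-.0627,.060))
E
```

```text
[ 0.64878043 -0.05946321  0.13895622] [ 1.35060732 -0.94908771 -1.67520349] 0.03712863662900774 (array([ 0.31, -0.26,  7.9 ]), 'yaw of tool y', np.float64(178.9), 't', 30.77)
```

>>> drive_tool([
  [[0.3,-0.2,0],0,-0.5],
  [[0,0,2],0,-0.5],
  [[0,0,1.7],0,-0.5],
  [[0,0,0],0,-0.5],
  [[0,0,0],0,-0.5],
])

```text
t: 31.18
tcp_pos: [0.6505, -0.0625, 0.1021]
orientation: [-0.0, -0.7, 0.714, -0.0]
ft_force: [1.6, -0.3, -0.6]
grip_width: 0.037
gripper_force: 60.6
```

>>> drive_tool([
  [[0,0,0],0,-0.5],
  [[0,0,0.5],0,-0.5],
  [[0,0,0.4],0,-0.5],
  [[0,0,0.3],0,-0.5],
  [[0,0,0],0,-0.5],
])

```text
t: 31.6
tcp_pos: [0.6508, -0.063, 0.0898]
orientation: [0.0, -0.7, 0.714, -0.001]
ft_force: [1.6, -2.7, 0.4]
grip_width: 0.0364
gripper_force: 60.8
```

>>> drive_tool([
  [[0,0,0.6],0,-0.5],
  [[0,0,0.6],0,-0.5],
  [[0,0,0.6],0,-0.5],
  [[0,0,0],0,-0.5],
])

```text
t: 31.93
tcp_pos: [0.6504, -0.0631, 0.0697]
orientation: [-0.0, -0.7, 0.714, -0.0]
ft_force: [2.9, -4.2, -4.4]
grip_width: 0.0366
gripper_force: 60.4
```

>>> drive_tool([
  [[0,0,0.5],0,-0.5],
  [[0,0,0.5],0,-0.5],
  [[0,0,0.2],0,-0.5],
  [[0,0,0],0,-0.5],
])

```text
t: 32.27
tcp_pos: [0.6506, -0.0632, 0.0599]
orientation: [-0.0, -0.7, 0.714, -0.001]
ft_force: [-1.0, -5.5, 8.6]
grip_width: 0.0364
gripper_force: 62.1
```

>>> drive_tool([
  [[0,0,0],0,0.3],
  [[0,0,0],0,0.3],
  [[0,0,0],0,0.3],
  [[0,0,-3],0,0.45],
  [[0,0,-3.5],0,0.45],
])

```text
t: 32.68
tcp_pos: [0.6478, -0.0625, 0.1212]
orientation: [-0.003, -0.7, 0.714, 0.002]
ft_force: [1.3, 0.3, 0.9]
grip_width: 0.0622
gripper_force: 0.0
```

>>> drive_tool([
  [[0,0,-3.5],0,0.45],
  [[0,0,-3],0,0.45],
  [[-3.4,1.5,0],0,0.45],
  [[-3.4,1.5,0],0,0.45],
  [[-3.4,1.5,0],0,0.45],
])

```text
t: 33.1
tcp_pos: [0.6065, 0.0412, 0.1892]
orientation: [0.0, -0.699, 0.715, 0.0]
ft_force: [-0.3, 0.9, -1.1]
grip_width: 0.0619
gripper_force: 0.0
```

>>> drive_tool([
  [[-3.4,1.5,0],0,0.45],
  [[-3.4,1.5,0],0,0.45],
  [[-3.4,1.5,0],0,0.45],
  [[-3.4,1.5,0],0,0.45],
  [[-3.4,1.5,0],0,0.45],
])

```text
t: 33.52
tcp_pos: [0.5343, 0.2134, 0.1888]
orientation: [-0.0, -0.7, 0.714, 0.0]
ft_force: [1.1, 0.7, -0.3]
grip_width: 0.0618
gripper_force: 0.0
```

>>> drive_tool([
  [[-3.4,1.5,0],0,0.45],
  [[0,0,1.5],0,0.45],
  [[0,0,0],0,0.45],
  [[0,0,0],0,0.45],
  [[0,0,0],0,0.45],
])

```text
t: 33.93
tcp_pos: [0.5215, 0.2454, 0.1742]
orientation: [-0.0, -0.7, 0.714, -0.0]
ft_force: [-0.5, -0.2, -0.0]
grip_width: 0.0622
gripper_force: 0.0
```

```bash
python3 - <<'E'
from h import *
s=env.sense();print(s["tcp_pos"],goto(.5195,.2465,.046))
im=env.capture("wrist"); cv2.imwrite("pics/w9.png",im)
nozzle(im,s,(.5195,.2465),.088)
t=env.capture("top"); cv2.imwrite("pics/t9.png",t); carts(t)
E
```

```text
[0.52153867 0.2453847  0.17424321] (array([-0.11,  0.2 , 12.82]), 'yaw of tool y', np.float64(178.8), 't', 33.93)
pred [314.5 247.4] disc [315.2 244.7] [68.5 72.9] -> [0.5191 0.2447 0.088 ]
large [191.9 276.3] [22.  23.6] [0.5197 0.2468 0.088 ]
```

>>> drive_tool([
  [[0.2,0.2,3],0,0.45],
  [[0,0,3.4],0,0.45],
  [[0,0,3],0,0.45],
  [[0,0,2],0,0.45],
  [[0,0,1.2],0,0.45],
])

```text
t: 34.45
tcp_pos: [0.5188, 0.2422, 0.0459]
orientation: [-0.001, -0.699, 0.715, 0.0]
ft_force: [-0.2, 0.9, -0.0]
grip_width: 0.0618
gripper_force: 0.0
```

>>> drive_tool([
  [[0,0,0],0,0.45],
  [[0,0,0],0,-0.3],
  [[0,0,0],0,-0.3],
  [[0,0,0],0,-0.3],
  [[0,0,0],0,-0.3],
], newtons=70)

```text
t: 34.87
tcp_pos: [0.5198, 0.2442, 0.0493]
orientation: [0.001, -0.7, 0.714, 0.0]
ft_force: [-0.2, -0.5, -2.2]
grip_width: 0.0469
gripper_force: 71.9
```

>>> drive_tool([
  [[0,0,-2],0,-0.3],
  [[0,0,-3.5],0,-0.3],
  [[0,0,-3.5],0,-0.3],
  [[0,0,-3.5],0,-0.3],
  [[0,0,-3],0,-0.3],
])

```text
t: 35.28
tcp_pos: [0.5195, 0.2441, 0.2065]
orientation: [0.001, -0.7, 0.714, -0.0]
ft_force: [-0.1, 0.9, -2.1]
grip_width: 0.0471
gripper_force: 72.5
```

>>> drive_tool([
  [[0,0,0],0,-0.3],
  [[0,0,0],0,-0.3],
])

```text
t: 35.45
tcp_pos: [0.5201, 0.2448, 0.206]
orientation: [0.003, -0.7, 0.714, 0.0]
ft_force: [-0.3, -0.2, -4.2]
grip_width: 0.0468
gripper_force: 72.6
```

```bash
python3 - <<'E'
from h import *
s=env.sense();print(s["tcp_pos"],goto(.6528,-.006,.20))
im=env.capture("wrist"); cv2.imwrite("pics/w10.png",im)
T=s["tcp_pos"]; nozzle(im,s,T[:2],T[2]+.088-.050)
E
```

```text
[0.5200772  0.24481076 0.20597968] (array([ 24.81, -13.77,   0.55]), 'yaw of tool y', np.float64(178.9), 't', 35.45)
pred [311.7 364. ] disc [311.1 363.9] [104.5 134.2] -> [0.5203 0.2448 0.244 ]
```

>>> drive_tool([
  [[3.1,-1.7,0],0,-0.3],
  [[3.1,-1.7,0],0,-0.3],
  [[3.1,-1.7,0],0,-0.3],
  [[3.1,-1.7,0],0,-0.3],
  [[3.1,-1.7,0],0,-0.3],
])

```text
t: 35.92
tcp_pos: [0.6008, 0.0857, 0.2015]
orientation: [-0.001, -0.7, 0.714, 0.001]
ft_force: [0.3, 1.1, -2.6]
grip_width: 0.0466
gripper_force: 72.6
```

>>> drive_tool([
  [[3.1,-1.7,0],0,-0.3],
  [[3.1,-1.7,0],0,-0.3],
  [[3.1,-1.7,0],0,-0.3],
  [[0,0,3],0,-0.3],
  [[0,0,3],0,-0.3],
])

```text
t: 36.33
tcp_pos: [0.6512, -0.0089, 0.142]
orientation: [0.0, -0.699, 0.715, -0.0]
ft_force: [0.1, 1.2, -4.1]
grip_width: 0.0467
gripper_force: 73.2
```

>>> drive_tool([
  [[0,0,0],0,-0.3],
  [[0,0,0],0,-0.3],
  [[0,0,0],0,-0.3],
])

```text
t: 36.58
tcp_pos: [0.6507, -0.0065, 0.1438]
orientation: [-0.0, -0.7, 0.714, -0.0]
ft_force: [-0.4, 0.5, -1.1]
grip_width: 0.0469
gripper_force: 73.0
```

```bash
python3 - <<'E'
from h import *
s=env.sense();print(s["tcp_pos"],s["ft_force"],s["grip_width"],goto(.6525,-.0072,.064))
t=env.capture("top"); cv2.imwrite("pics/t10.png",t); carts(t)
E
```

```text
[ 0.65073182 -0.00647148  0.14384903] [-0.44268802  0.45332035 -1.12050249] 0.04687835951658068 (array([ 0.06, -0.18,  7.98]), 'yaw of tool y', np.float64(178.9), 't', 36.58)
```

>>> drive_tool([
  [[0.1,-0.2,0],0,-0.3],
  [[0,0,2],0,-0.3],
  [[0,0,1.7],0,-0.3],
  [[0,0,0],0,-0.3],
  [[0,0,0],0,-0.3],
])

```text
t: 37.05
tcp_pos: [0.6524, -0.0075, 0.1069]
orientation: [-0.0, -0.7, 0.714, -0.0]
ft_force: [0.6, 0.6, -2.2]
grip_width: 0.047
gripper_force: 73.0
```

>>> drive_tool([
  [[0,0,0],0,-0.3],
  [[0,0,0.5],0,-0.3],
  [[0,0,0.4],0,-0.3],
  [[0,0,0.3],0,-0.3],
  [[0,0,0],0,-0.3],
])

```text
t: 37.47
tcp_pos: [0.6521, -0.0078, 0.0937]
orientation: [-0.0, -0.7, 0.714, 0.0]
ft_force: [0.6, -0.2, -3.5]
grip_width: 0.0467
gripper_force: 73.0
```

>>> drive_tool([
  [[0,0,0.6],0,-0.3],
  [[0,0,0.6],0,-0.3],
  [[0,0,0.6],0,-0.3],
  [[0,0,0],0,-0.3],
])

```text
t: 37.8
tcp_pos: [0.652, -0.0079, 0.0746]
orientation: [-0.001, -0.7, 0.714, 0.0]
ft_force: [1.0, -0.5, -3.7]
grip_width: 0.0467
gripper_force: 73.1
```

>>> drive_tool([
  [[0,0,0.5],0,-0.3],
  [[0,0,0.5],0,-0.3],
  [[0,0,0.2],0,-0.3],
  [[0,0,0],0,-0.3],
])

```text
t: 38.13
tcp_pos: [0.6521, -0.0078, 0.0641]
orientation: [-0.0, -0.7, 0.714, 0.0]
ft_force: [0.5, -0.7, -2.4]
grip_width: 0.0469
gripper_force: 73.5
```

>>> drive_tool([
  [[0,0,0.1],0,-0.3],
  [[0,0,0],0,0.4],
  [[0,0,0],0,0.4],
  [[0,0,0],0,0.4],
  [[0,0,-3],0,0.45],
])

```text
t: 38.55
tcp_pos: [0.6487, -0.0081, 0.0878]
orientation: [-0.004, -0.7, 0.715, 0.003]
ft_force: [0.5, 0.1, -0.6]
grip_width: 0.0618
gripper_force: 0.0
```

>>> drive_tool([
  [[0,0,-3.5],0,0.45],
  [[0,0,-3.5],0,0.45],
  [[0,0,-3],0,0.45],
  [[-3.4,1.3,0],0,0.45],
  [[-3.4,1.3,0],0,0.45],
])

```text
t: 38.97
tcp_pos: [0.629, 0.0606, 0.1958]
orientation: [0.002, -0.699, 0.715, -0.001]
ft_force: [1.0, 0.2, -1.1]
grip_width: 0.0619
gripper_force: 0.0
```

>>> drive_tool([
  [[-3.4,1.3,0],0,0.45],
  [[-3.4,1.3,0],0,0.45],
  [[-3.4,1.3,0],0,0.45],
  [[-3.4,1.3,0],0,0.45],
  [[-3.4,1.3,0],0,0.45],
])

```text
t: 39.38
tcp_pos: [0.5653, 0.2337, 0.1935]
orientation: [0.0, -0.7, 0.714, -0.0]
ft_force: [0.4, 0.4, 0.6]
grip_width: 0.062
gripper_force: 0.0
```

>>> drive_tool([
  [[-3.4,1.3,0],0,0.45],
  [[-3.4,1.3,0],0,0.45],
  [[0,0,0],0,0.45],
  [[0,0,0],0,0.45],
  [[0,0,0],0,0.45],
])

```text
t: 39.8
tcp_pos: [0.5413, 0.3007, 0.1932]
orientation: [-0.0, -0.7, 0.714, -0.0]
ft_force: [0.2, 0.3, 0.1]
grip_width: 0.062
gripper_force: 0.0
```

```bash
python3 - <<'E'
from h import *
s=env.sense();print(s["tcp_pos"],goto(.528,.336,.046))
im=env.capture("wrist"); cv2.imwrite("pics/w11.png",im)
nozzle(im,s,(.528,.336),.088)
t=env.capture("top"); cv2.imwrite("pics/t11.png",t); carts(t)
a=env.capture("side"); cv2.imwrite("pics/s11.png",a)
E
```

```text
[0.54133414 0.3007367  0.19315566] (array([-3.5 ,  1.4 , 14.72]), 'yaw of tool y', np.float64(178.9), 't', 39.8)
pred [330.4 282.1] disc [331.2 280.7] [58.2 64.8] -> [0.5274 0.3348 0.088 ]
large [148.2 270.6] [21.2 22.9] [0.5285 0.336  0.088 ]
```

View pics/w11.png

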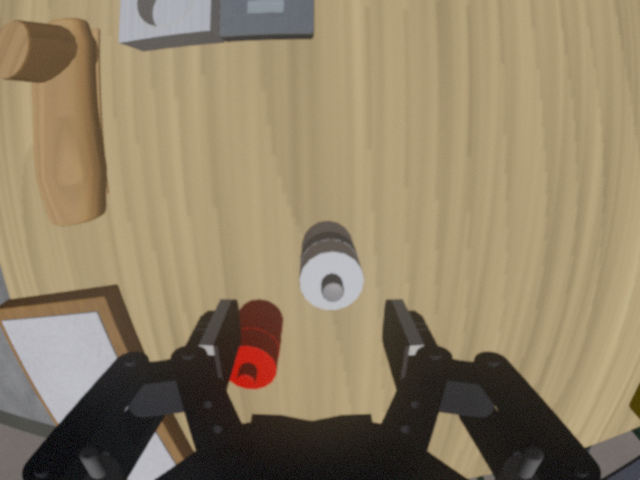

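The last large cartridge, at wrist (331,281), is clear of the red look-alike at (255,365).

>>> drive_tool([
  [[-3.3,1.4,2],0,0.45],
  [[0,0,3.4],0,0.45],
  [[0,0,0],0,0.45],
  [[0,0,0],0,0.45],
])

```text
t: 40.28
tcp_pos: [0.5278, 0.3322, 0.138]
orientation: [-0.002, -0.7, 0.714, -0.0]
ft_force: [0.6, -1.0, 0.6]
grip_width: 0.0616
gripper_force: 0.0
```

```bash
python3 - <<'E'
from h import *
s=env.sense();print(s["tcp_pos"],goto(.5274,.3335,.048))
im=env.capture("wrist"); nozzle(im,s,(.5274,.335),.088)
E
```

```text
[0.52775296 0.33217362 0.13802572] (array([-0.16,  0.02,  9.  ]), 'yaw of tool y', np.float64(178.8), 't', 40.28)
pred [312.1 272. ] disc [311.9 271.6] [76.6 84. ] -> [0.5275 0.3348 0.088 ]
```

>>> drive_tool([
  [[-0.1,0,3],0,0.45],
  [[0,0,3],0,0.45],
  [[0,0,2],0,0.45],
  [[0,0,0.9],0,0.45],
  [[0,0,0],0,0.45],
])

```text
t: 40.75
tcp_pos: [0.5285, 0.3339, 0.0498]
orientation: [-0.001, -0.7, 0.715, -0.0]
ft_force: [-0.7, -0.2, 0.4]
grip_width: 0.0617
gripper_force: 0.0
```

>>> drive_tool([
  [[0,0,0],0,-0.3],
  [[0,0,0],0,-0.3],
  [[0,0,0],0,-0.3],
  [[0,0,0],0,-0.3],
])

```text
t: 41.08
tcp_pos: [0.5293, 0.3357, 0.0523]
orientation: [0.002, -0.7, 0.714, -0.0]
ft_force: [-1.8, -0.7, 6.3]
grip_width: 0.0469
gripper_force: 71.9
```

>>> drive_tool([
  [[0,0,-2],0,-0.3],
  [[0,0,-3.5],0,-0.3],
  [[0,0,-3.5],0,-0.3],
  [[0,0,-3.5],0,-0.3],
  [[0,0,-3],0,-0.3],
])

```text
t: 41.5
tcp_pos: [0.5282, 0.335, 0.2083]
orientation: [0.001, -0.7, 0.714, 0.0]
ft_force: [1.4, -0.5, -1.8]
grip_width: 0.0471
gripper_force: 72.1
```

>>> drive_tool([
  [[0,0,0],0,-0.3],
  [[0,0,0],0,-0.3],
])

```text
t: 41.67
tcp_pos: [0.5287, 0.3357, 0.2079]
orientation: [0.002, -0.7, 0.714, 0.0]
ft_force: [-0.9, -0.9, -3.1]
grip_width: 0.0464
gripper_force: 72.2
```

```bash
python3 - <<'E'
from h import *
s=env.sense();print(s["tcp_pos"],goto(.6538,.0505,.20))
im=env.capture("wrist"); cv2.imwrite("pics/w12.png",im)
T=s["tcp_pos"]; nozzle(im,s,T[:2],T[2]+.088-.050)
E
```

```text
[0.52874818 0.33568397 0.20792852] (array([ 28.27, -13.07,   0.72]), 'yaw of tool y', np.float64(178.9), 't', 41.67)
pred [311.8 364. ] disc [310.8 355.3] [105.  132.3] -> [0.529  0.3319 0.2459]
```

```bash
python3 - <<'E'
from h import *
s=env.sense();T=s["tcp_pos"]
for e,h in (((310.8,355.3),.0357),((311.1,363.9),.039)): print((plane("wrist",e,T[2]+h,s)[0]-T).round(4))
E
```

```text
[ 0.0004 -0.002   0.0357]
[ 0.0003 -0.0007  0.039 ]
```

>>> drive_tool([
  [[3.5,-1.6,0],0,-0.3],
  [[3.5,-1.6,0],0,-0.3],
  [[3.5,-1.6,0],0,-0.3],
  [[3.5,-1.6,0],0,-0.3],
  [[3.5,-1.6,0],0,-0.3],
])

```text
t: 42.13
tcp_pos: [0.604, 0.1564, 0.2033]
orientation: [-0.001, -0.7, 0.714, 0.001]
ft_force: [0.4, 0.4, -1.9]
grip_width: 0.0465
gripper_force: 72.2
```

>>> drive_tool([
  [[3.5,-1.6,0],0,-0.3],
  [[3.5,-1.6,0],0,-0.3],
  [[3.5,-1.6,0],0,-0.3],
  [[0,0,3],0,-0.3],
  [[0,0,3],0,-0.3],
])

```text
t: 42.55
tcp_pos: [0.6513, 0.0499, 0.1442]
orientation: [0.001, -0.699, 0.715, -0.0]
ft_force: [-0.2, 0.2, -2.8]
grip_width: 0.0469
gripper_force: 72.6
```

>>> drive_tool([
  [[0,0,0],0,-0.3],
  [[0,0,0],0,-0.3],
  [[0,0,0],0,-0.3],
])

```text
t: 42.8
tcp_pos: [0.6509, 0.0526, 0.1458]
orientation: [-0.0, -0.7, 0.714, -0.0]
ft_force: [0.2, 0.7, -1.3]
grip_width: 0.0467
gripper_force: 72.6
```

```bash
python3 - <<'E'
from h import *
s=env.sense();print(s["tcp_pos"],s["ft_force"],s["grip_width"],goto(.6536,.051,.067))
E
```

```text
[0.65086197 0.05261105 0.1457724 ] [ 0.19158814  0.71072654 -1.31028801] 0.046672274989953494 (array([ 0.15, -0.28,  7.88]), 'yaw of tool y', np.float64(178.9), 't', 42.8)
```

>>> drive_tool([
  [[0.1,-0.3,0],0,-0.3],
  [[0,0,2],0,-0.3],
  [[0,0,1.7],0,-0.3],
  [[0,0,0],0,-0.3],
  [[0,0,0],0,-0.3],
])

```text
t: 43.22
tcp_pos: [0.6538, 0.0517, 0.1091]
orientation: [-0.0, -0.7, 0.714, -0.0]
ft_force: [0.4, 0.7, -1.1]
grip_width: 0.047
gripper_force: 72.6
```

>>> drive_tool([
  [[0,0,0],0,-0.3],
  [[0,0,0.5],0,-0.3],
  [[0,0,0.4],0,-0.3],
  [[0,0,0.3],0,-0.3],
  [[0,0,0],0,-0.3],
])

```text
t: 43.63
tcp_pos: [0.6542, 0.0513, 0.0962]
orientation: [0.0, -0.7, 0.714, -0.0]
ft_force: [1.8, -1.0, -2.9]
grip_width: 0.0463
gripper_force: 72.4
```

>>> drive_tool([
  [[0,0,0.6],0,-0.3],
  [[0,0,0.6],0,-0.3],
  [[0,0,0.6],0,-0.3],
  [[0,0,0],0,-0.3],
])

```text
t: 43.97
tcp_pos: [0.6541, 0.0512, 0.0769]
orientation: [0.0, -0.7, 0.714, -0.0]
ft_force: [4.9, -2.2, -4.5]
grip_width: 0.0469
gripper_force: 72.2
```

>>> drive_tool([
  [[0,0,0.5],0,-0.3],
  [[0,0,0.4],0,-0.3],
  [[0,0,0.2],0,-0.3],
  [[0,0,0],0,-0.3],
])

```text
t: 44.3
tcp_pos: [0.6541, 0.0513, 0.0674]
orientation: [0.0, -0.7, 0.714, -0.0]
ft_force: [3.5, -1.8, 0.2]
grip_width: 0.0464
gripper_force: 73.1
```

>>> drive_tool([
  [[0,0,0.1],0,-0.3],
  [[0,0,0],0,0.4],
  [[0,0,0],0,0.4],
  [[0,0,0],0,0.4],
  [[0,0,-3],0,0.4],
])

```text
t: 44.72
tcp_pos: [0.649, 0.0505, 0.0901]
orientation: [-0.005, -0.699, 0.715, 0.003]
ft_force: [-0.0, -0.0, -0.7]
grip_width: 0.0599
gripper_force: 0.0
```

>>> drive_tool([
  [[0,0,-3.5],0,0.4],
  [[0,0,-3.5],0,0.4],
  [[0,0,-3],0,0.4],
  [[0,3,0],0,0.3],
  [[0,3,0],0,0.1],
])

```text
t: 45.13
tcp_pos: [0.5941, 0.0528, 0.1974]
orientation: [0.001, -0.7, 0.714, -0.0]
ft_force: [-0.5, 0.7, -1.2]
grip_width: 0.047
gripper_force: 0.0
```

>>> drive_tool([
  [[-2,2.5,0],0,0.1],
  [[0,0,0],0,0.1],
  [[0,0,0],0,0.1],
  [[0,0,0],0,0.1],
])

```text
t: 45.47
tcp_pos: [0.569, 0.0732, 0.1963]
orientation: [0.0, -0.7, 0.714, -0.0]
ft_force: [-0.1, 0.2, 0.4]
grip_width: 0.0468
gripper_force: 0.0
```

```bash
python3 - <<'E'
from h import *
import pickle
s=env.sense();print(s["tcp_pos"],s["t"])
a=env.capture("wrist"); cv2.imwrite("pics/w13.png",a); pickle.dump(s,open("w13.pkl","wb"))
t=env.capture("top"); b=env.capture("side"); cv2.imwrite("pics/s13.png",b); cv2.imwrite("pics/t13.png",t); carts(t)
cv2.imwrite("pics/c13.png",np.hstack([cv2.resize(a[0:360,60:380],(400,450)),cv2.resize(b[180:450,250:490],(400,450))]))
E
```

```text
[0.56895513 0.07321272 0.19632687] 45.4667
```

View pics/c13.png

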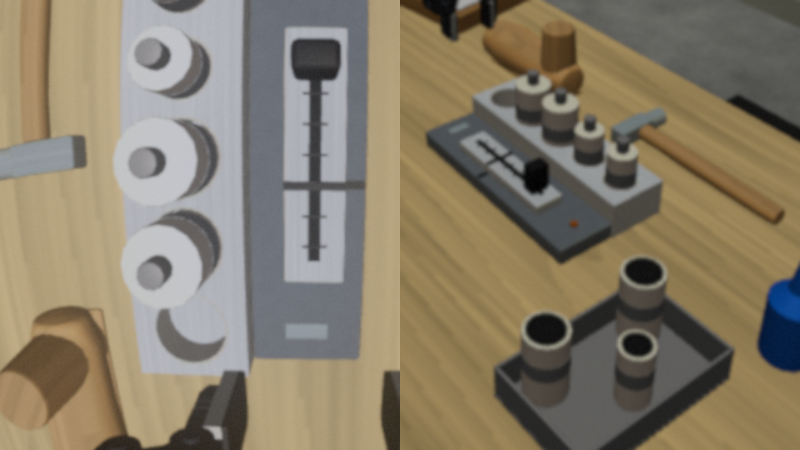

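All four full cartridges are seated, the three empties stand in the tray, and the grip is at the off end (crop (316,58)) with the long tick at (316,185).

```bash
python3 - <<'E'
from h import *
import pickle; s=pickle.load(open("w13.pkl","rb"))
g=plane("wrist",(312.8,44.8),.079,s)[0]; t=plane("wrist",(312.8,148),.039,s)[0]; print(g,t,goto(g[0],g[1],.053), s["orientation"])
E
```

```text
[ 0.56543098 -0.06064348  0.079     ] [0.56664012 0.01532324 0.039     ] (array([13.34,  0.11, 14.28]), 'yaw of tool y', np.float64(178.8), 't', 45.62) [ 3.17990199e-05 -7.00258049e-01  7.13889812e-01 -3.65001658e-06]
```

>>> drive_tool([
  [[3.4,0,0],0,0.1],
  [[3.4,0,0],0,0.1],
  [[3.4,0,0],0,0.1],
  [[3.2,0.1,0],0,0.1],
  [[0,0,3.5],0,0.1],
], newtons=30)

```text
t: 46.03
tcp_pos: [0.5692, -0.0654, 0.1665]
orientation: [0.003, -0.699, 0.715, -0.004]
ft_force: [1.9, 1.2, 0.9]
grip_width: 0.0472
gripper_force: 0.0
```

>>> drive_tool([
  [[0,0,3.5],0,0.1],
  [[0,0,3],0,0.1],
  [[0,0,0],0,0.1],
  [[0,0,0],0,0.1],
  [[0,0,0],0,0.1],
])

```text
t: 46.45
tcp_pos: [0.5665, -0.0611, 0.0975]
orientation: [0.0, -0.7, 0.714, -0.001]
ft_force: [-0.8, -0.1, 1.2]
grip_width: 0.0468
gripper_force: 0.0
```

```bash
python3 - <<'E'
from h import *
print(env.sense()["tcp_pos"],goto(.5655,-.062,.053))
E
```

```text
[ 0.56653952 -0.06111835  0.09748167] (array([0.09, 0.11, 4.45]), 'yaw of tool y', np.float64(178.9), 't', 46.45)
```

Grip, then press to the end stop to get the zero.

>>> drive_tool([
  [[0,0.1,2.2],0,0.1],
  [[0,0,2.2],0,0.1],
  [[0,0,0],0,-0.7],
  [[0,0,0],0,-0.7],
  [[0,0,0],0,-0.7],
])

```text
t: 46.87
tcp_pos: [0.5655, -0.0606, 0.0532]
orientation: [0.001, -0.7, 0.714, -0.001]
ft_force: [5.1, -1.0, -15.7]
grip_width: 0.0274
gripper_force: 35.1
```

>>> drive_tool([
  [[0,0,0],0,-0.7],
  [[0.3,0,0],0,-0.7],
  [[0.2,0,0],0,-0.7],
  [[0.1,0,0],0,-0.7],
  [[0,0,0],0,-0.7],
])

```text
t: 47.28
tcp_pos: [0.5654, -0.0637, 0.0532]
orientation: [0.003, -0.7, 0.714, 0.0]
ft_force: [2.0, 17.6, -11.4]
grip_width: 0.0275
gripper_force: 35.7
```

>>> drive_tool([
  [[-1.5,0,0],0,-0.7],
  [[-2,0,0],0,-0.7],
  [[-2,0,0],0,-0.7],
  [[-1.5,0,0],0,-0.7],
  [[-1,0,0],0,-0.7],
])

```text
t: 47.7
tcp_pos: [0.5675, 0.0146, 0.0533]
orientation: [0.001, -0.7, 0.714, -0.001]
ft_force: [7.9, -2.0, -18.0]
grip_width: 0.0277
gripper_force: 34.9
```

>>> drive_tool([
  [[0,0,0],0,-0.7],
  [[0,0,0],0,-0.7],
])

```text
t: 47.87
tcp_pos: [0.5675, 0.0145, 0.0533]
orientation: [0.002, -0.7, 0.714, -0.001]
ft_force: [7.2, 0.3, -17.0]
grip_width: 0.0273
gripper_force: 35.0
```

>>> drive_tool([
  [[-0.1,0,0],0,-0.7],
  [[0,0,0],0,-0.7],
  [[0,0,0],0,-0.7],
  [[0,0,0],0,-0.7],
  [[0,0,0],0,-0.7],
])

```text
t: 48.28
tcp_pos: [0.5676, 0.0148, 0.0533]
orientation: [0.002, -0.7, 0.714, -0.001]
ft_force: [7.1, 0.8, -16.6]
grip_width: 0.0274
gripper_force: 35.0
```

>>> drive_tool([
  [[0,0,0],0,0.1],
  [[0,0,0],0,0.1],
  [[0,0,0],0,0.1],
  [[0,0,-3],0,0.1],
  [[0,0,-3.5],0,0.1],
])

```text
t: 48.7
tcp_pos: [0.564, 0.0134, 0.1167]
orientation: [-0.002, -0.7, 0.714, 0.001]
ft_force: [0.4, 0.4, 0.3]
grip_width: 0.0469
gripper_force: 0.0
```

>>> drive_tool([
  [[0,0,-3.5],0,0.1],
  [[0,0,-3.5],0,0.1],
  [[-3,2,0],0,0.1],
  [[-3,2,0],0,0.1],
  [[-3,0,0],0,0.1],
])

```text
t: 49.12
tcp_pos: [0.5251, 0.1049, 0.1895]
orientation: [0.001, -0.699, 0.715, 0.0]
ft_force: [-0.4, -0.8, -0.4]
grip_width: 0.0471
gripper_force: 0.0
```

>>> drive_tool([
  [[0,0,0],0,0.1],
  [[0,0,0],0,0.1],
  [[0,0,0],0,0.1],
])

```text
t: 49.37
tcp_pos: [0.5276, 0.1048, 0.188]
orientation: [0.0, -0.7, 0.714, -0.0]
ft_force: [-0.3, -0.2, -0.1]
grip_width: 0.0471
gripper_force: 0.0
```

```bash
python3 - <<'E'
from h import *
import pickle
s=env.sense();print(s["tcp_pos"],s["t"],s["ft_force"])
a=env.capture("wrist"); pickle.dump(s,open("w14.pkl","wb")); cv2.imwrite("pics/w14.png",a)
cv2.imwrite("pics/c14.png",cv2.resize(a[0:300,60:400],(680,600)))
E
```

```text
[0.52755784 0.1048234  0.18795029] 49.3667 [-0.28392001 -0.22832684 -0.10860042]
```

View pics/c14.png

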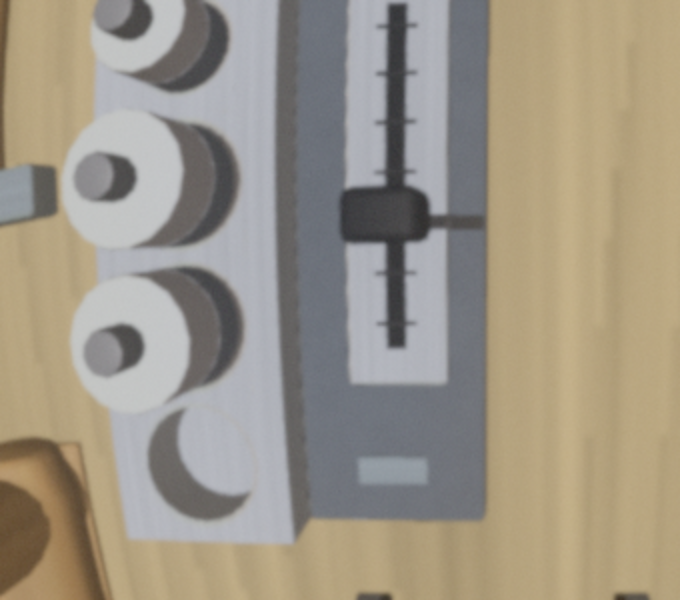

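The grip sits at crop (385,214), in line with the tick at (440–485,222). A numeric check comes before handing in.

```bash
python3 - <<'E'
from h import *
import pickle; s=pickle.load(open("w14.pkl","rb"))
for p,z in (((60+385/2,94.5),.079),((60+385/2,107),.079),((60+385/2,120),.079),((60+440/2,111),.039),((60+470/2,111),.025)): print(plane("wrist",p,z,s)[0].round(4))
E
```

```text
[0.565  0.0055 0.079 ]
[0.5653 0.014  0.079 ]
[0.5656 0.0229 0.079 ]
[0.5501 0.0165 0.039 ]
[0.5391 0.0166 0.025 ]
```

```bash
python3 -c "
from rig import env
print(env.finish_job())"
```

```text
the job is handed in; nothing more can be done
None
```

The job is handed in, though no verdict came back: the heat was switched off first, the three used-up cartridges are in the tray, all four full cartridges are seated in wells of their own size, and the slider is at the long tick (about 0.078 m, within the 5 mm limit).

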